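# Pack the contour standards in their case

### The arm

A 6-joint arm with a two-finger parallel gripper is mounted at the origin on the work surface. World frame = base frame: x ahead of the robot, y to its left, z up, the work surface at z = 0. Lengths are in mm, angles in rad, forces in N, time in s.
With the tool pointing down it reaches from about 325 to 900 mm from the base axis. Payload 6.1 kg.
Tool frame: the origin (TCP) lies at the centre of the arm's flange, where the gripper is bolted on; the fingertips stand 182 mm ahead of it and the grasp point (between the pads) lies 164 mm ahead of it; z points along the fingers, y is the line along which they close (so a half turn about z gives the same grasp; the last joint's range is limited). The gripper opens to 87 mm and grips with 3 to 60 N. Pads are 19 mm wide; open, the fingers measure 117 mm over their backs; the gripper's body (75 mm by 190 mm) begins 51 mm behind the grasp point.
Start: joints at [-1.418, 0.22, 1.526, -0, 1.395, -0.126], TCP at [171.995, -600.862, 404.738] pointing down, gripper open.
Joint ranges: [-2.98, 2.98], [-0.91, 2.08], [0.09, 2.57], [-1.24, 4.39], [0.2, 2.65], [-2.68, 2.68]. Speed limits (rad/s): [2.57, 2.57, 3.01, 3.14, 3.14, 3.14].

### API

Orientations are given as a unit quaternion [x, y, z, w].
In Python, from bench import arm gives the robot as it stands.
- The arm moves only by the tool carry_out, never from a script. Its argument "increments" is a list of rows, each a list of 7 numbers: the finger opening in m, from 0 to 0.087, then the shift along the tool's x, y, z in m, then the turn, a rotation vector about the tool's x, y, z in rad. A call has 1 to 8 rows; each row shifts and turns the commanded pose from where the row before left it, along the tool's axes as they then stand; what a row does not reach is not made up. A row lasts 1/12 s, in which the tool goes at most 41.7 mm and 7.16 degrees, less where a joint would pass 70% of its speed; a pose out of reach is approached as far as the arm can. A call with a gripper value outside its range is refused whole. The fingers move at their own pace and stop on an object; the grip force is fixed at half the most. Time passes only in rows, so rows that do not move let the fingers close. It gives the time, the measured TCP pose, the force, the opening and the grip force at its end, in the units of the state.
- arm.state(): the state, without advancing time (a new reading comes with each control period).
- arm.grab_frame(name): name is "side" or "top"; returns a dict with "image" (420x560x3 uint8, red, green, blue), "K" (3x3 intrinsics, pixels), "R" (3x3) and "t" (3): a world point X has camera coordinates R X + t. Camera axes: x right, y down, z forward; pixel columns grow to the right and rows downward; lengths in mm; the calibration is good to about 2 mm. A picture is of the moment at which its call begins. There is no depth.
- arm.close_job(): hands the job in; it is judged then, once.
Trained networks look in a picture, given as the dict that the camera call returned (one of the last four; its "shot" number tells which), for a name from the list of things; names that differ only in an ending like _2 or _b are one class to them, and where a whole thing is asked for, a point or a joint stands for the part that bears it (a point fixed in the world has none). Each returns a list of dicts, best first, with "p" (0 to 1); they miss things now and then, are a little off and sometimes report something else, mostly with a low value. They report only what shows in the picture. A call takes as long as a camera call. They do not tell look-alikes from the thing itself.
- arm.trace(picture, thing): "mask" (420x560 bool, what is visible of it) and "extent" ([centre column, centre row, width, height] in pixels, round what is visible of it).
- arm.pinpoint(picture, thing): "pixel" ([column, row] in pixels: a listed point, or the origin of a listed thing).
The state is a dict: "time_s": time; "q": joint angles; "qvel": joint speeds; "joint_efforts": joint torques, N m; "tcp_pos": TCP position; "orientation": TCP orientation; "force": force on the tool from outside, world axes, zero at the start; "moment": the same for the moment, N m; "gripper_width": finger opening in mm; "grasp_force": force on a finger pad.
Only numpy, scipy, OpenCV 4.12 (cv2) and the standard library are available. Lean on these libraries where they do the work, as an engineer would, in place of code of your own. Each camera call takes 0.05 s, during which the arm holds its last target. There are 200 camera calls.

### The job

Lever the storage case open with the pry blade, its thin end pushed into the slot under the cover's front lip (do not open it with the fingers), and swing the cover up until it is about upright. Then lay every contour standard from the granite plate flat on its base inside the case, and with the cover still up book the case in: aim the scanner's beam squarely at the middle of the case's label from about 10 cm and hold it still for two seconds. Last, close the cover fully, leaving blade and scanner lying flat on the blue mat, and leave everything else on the bench where it is.

Things in the scene. Friction and masses are not known exactly. Their poses are not given: they have to be found in the camera images.
- case: grey storage case, fixed: outside 104 (x) x 210 (y) x 54 mm high, walls 6 mm, flat floor 6 mm above the origin, inside 92 x 198 mm and 48 mm deep. Origin at the centre of its underside, z up, front (-x) towards the robot. On its +y side a black sloped holder (to y = 166 mm, 66 mm high) carries the label
- lid (a joint): angle of the case's blue cover: 0 closed, 1.65 fully open (just past upright). Hinged on the case's rear (+x) top edge, it swings up and back; the stiff hinge keeps it where it is left. 104 x 210 x 6 mm, no handle; a lip 70 mm wide overhangs the front by 20 mm. Closed, its underside is 54 mm above the case's origin
- slot (a point): middle of the mouth of the 10 mm high pry slot at the case front, 72 mm ahead (-x) of the case's origin and 49 mm above it: the gap between the cover's lip and a black ledge 90 mm wide; the slot runs back (+x) 20 mm to the case wall
- lid_lip (a point): middle of the front edge of the cover's lip, on its underside, 124 mm from the hinge axis; moves with the cover
- lid_hinge (a point): middle of the hinge axis (along the case's y), 52 mm behind the case's origin and 54 mm above it
- label (a point): centre of the white 50 x 50 mm bar-code label on the case's holder; it slopes 45 degrees and faces up and towards the case's front: the point's z axis is the outward normal
- blade: pry blade, loose, 185 mm long: orange handle 110 x 20 x 24 mm (x, y, z) with a steel blade 75 mm long, 20 mm wide and 2.5 mm thick from its +x end at mid-height (12 mm above the underside). Origin at the centre of the handle's underside, x towards the blade, z up. 0.09 kg
- blade_tip (a point): tip of the pry blade, 130 mm ahead of the blade's origin and 12 mm above it
- scanner: hand-held bar-code scanner, loose, 0.16 kg, 110 x 46 x 44 mm, white with a black nose, gripped across its 46 mm width; the straight-sided white part runs from x = -58 to 22 mm, 36 mm high. Origin on the underside, z up, x towards the nose. Its beam leaves the red window in the nose forwards and down at 45 degrees (along +x and -z equally)
- scan_window (a point): centre of the scanner's red window, 41.5 mm ahead of and 17.5 mm above the scanner's origin; z axis = direction of the beam. Reads at 50 to 150 mm
- mat: blue mat fixed on the bench, 240 x 240 x 3 mm, where blade and scanner live; origin at the centre of its underside
- plate: black granite plate fixed on the bench, 260 x 260 x 15 mm, where the standards stand; origin at the centre of its underside
- std_step: contour standard, loose, 0.22 kg: dark steel base 76 x 36 x 10 mm with a bright upright web 12 mm thick along its middle (steps down from -x to +x, tops at 40, 34 and 24 mm, the first 34 mm long; grip near x = -5 mm); grip across the web (along y). Origin at the centre of the underside, z up, x along the 76 mm. Starts on the granite plate; two to four of the four are present
- std_block: contour standard, loose, 0.22 kg: dark steel base 76 x 36 x 10 mm with a bright upright web 12 mm thick along its middle (plain rectangle 64 mm long, top 40 mm above the underside); grip across the web (along y). Origin at the centre of the underside, z up, x along the 76 mm. Starts on the granite plate; two to four of the four are present
- std_arc: contour standard, loose, 0.22 kg: dark steel base 76 x 36 x 10 mm with a bright upright web 12 mm thick along its middle (50 mm long, 32 mm above the underside, with a round arc of 18 mm radius in the middle, top 40 mm); grip across the web (along y). Origin at the centre of the underside, z up, x along the 76 mm. Starts on the granite plate; two to four of the four are present
- std_groove: contour standard, loose, 0.22 kg: dark steel base 76 x 36 x 10 mm with a bright upright web 12 mm thick along its middle (two blocks with a 16 mm wide groove between, top 40 mm, groove bottom 28 mm); grip across the web (along y). Origin at the centre of the underside, z up, x along the 76 mm. Starts on the granite plate; two to four of the four are present
- mouse: bystander, not to be disturbed: black computer mouse, round, 68 mm across, 33 mm high
- cleaner: bystander, not to be disturbed: clear cleaner bottle, 52 mm across, 130 mm high
- puck: bystander, not to be disturbed: brass weight, 52 mm across, 34 mm high
- tapebox: bystander, not to be disturbed: small cardboard box with a blue band, 60 x 45 x 30 mm
Things that resemble listed ones, but are neither listed nor needed, are in the scene too. Leave any green, orange or pink look-alike of the std_groove alone.

How it is judged (in metres and radians):
On the way, in this order (a step that is already met when the one before it is completed fails the run):
1. the cover is lifted off its closed position (more than 0.08 rad) by the pry blade, the fingers not touching it (value of joint lid between 0.08 and 0.6 rad and contact force between blade and lid above 0.3 N and contact force between the fingers and lid below 0.1 N), for 0.1 s.
2. the cover is swung up beyond 1.3 rad (value of joint lid above 1.3 rad), for 0.2 s.
3. every standard present stands flat inside the open case (x of std_step in the frame of case between -0.03 and 0.03 m and y of std_step in the frame of case between -0.095 and 0.095 m and z of std_step in the frame of case between -0.005 and 0.012 m and angle between each of std_step, std_block, std_arc, std_groove's own z axis and vertical below 0.15 rad and x of std_block in the frame of case between -0.03 and 0.03 m and y of std_block in the frame of case between -0.095 and 0.095 m and z of std_block in the frame of case between -0.005 and 0.012 m and x of std_arc in the frame of case between -0.03 and 0.03 m and y of std_arc in the frame of case between -0.095 and 0.095 m and z of std_arc in the frame of case between -0.005 and 0.012 m and x of std_groove in the frame of case between -0.03 and 0.03 m and y of std_groove in the frame of case between -0.095 and 0.095 m and z of std_groove in the frame of case between -0.005 and 0.012 m and value of joint lid above 1 rad), for 0.3 s.
4. the scanner is aimed at the label and held still for 1 s, cover up: label centre within 20 mm of the beam sideways, 50 to 150 mm from the window, beam within 0.35 rad of square to the label (x of label in the frame of scan_window between -0.02 and 0.02 m and y of label in the frame of scan_window between -0.02 and 0.02 m and z of label in the frame of scan_window between 0.05 and 0.15 m and angle between the z axis of scan_window and the z axis of label, either way round below 0.35 rad and linear speed of scanner below 0.03 m/s and value of joint lid above 1.2 rad), for 1 s.
5. the cover is closed (below 0.05 rad) (value of joint lid below 0.05 rad), for 0.2 s.
At the end, for the whole second after the job is handed in: cover closed (below 0.05 rad); every standard present flat on its base (within 0.15 rad) on the case's floor; blade and scanner flat and at rest with their origins over the blue mat (x of std_step in the frame of case between -0.03 and 0.03 m and y of std_step in the frame of case between -0.095 and 0.095 m and z of std_step in the frame of case between -0.005 and 0.012 m and angle between each of std_step, std_block, std_arc, std_groove's own z axis and vertical below 0.15 rad and x of std_block in the frame of case between -0.03 and 0.03 m and y of std_block in the frame of case between -0.095 and 0.095 m and z of std_block in the frame of case between -0.005 and 0.012 m and x of std_arc in the frame of case between -0.03 and 0.03 m and y of std_arc in the frame of case between -0.095 and 0.095 m and z of std_arc in the frame of case between -0.005 and 0.012 m and x of std_groove in the frame of case between -0.03 and 0.03 m and y of std_groove in the frame of case between -0.095 and 0.095 m and z of std_groove in the frame of case between -0.005 and 0.012 m and value of joint lid below 0.05 rad and x of blade in the frame of mat between -0.12 and 0.12 m and y of blade in the frame of mat between -0.12 and 0.12 m and z of blade in the frame of mat between -0.004 and 0.01 m and angle between each of blade, scanner's own z axis and vertical below 0.2 rad and linear speed of each of blade, scanner below 0.02 m/s and x of scanner in the frame of mat between -0.12 and 0.12 m and y of scanner in the frame of mat between -0.12 and 0.12 m and z of scanner in the frame of mat between -0.004 and 0.01 m); the robot touches nothing.
It fails at once if the fingers push on the nearly closed cover (below 0.08 rad) before the standards are in (contact force between the fingers and lid above 1.5 N and value of joint lid below 0.08 rad and (not (x of std_step in the frame of case between -0.03 and 0.03 m and y of std_step in the frame of case between -0.095 and 0.095 m and z of std_step in the frame of case between -0.005 and 0.012 m and angle between std_step's own z axis and vertical below 0.15 rad) or not (x of std_block in the frame of case between -0.03 and 0.03 m and y of std_block in the frame of case between -0.095 and 0.095 m and z of std_block in the frame of case between -0.005 and 0.012 m and angle between std_block's own z axis and vertical below 0.15 rad) or not (x of std_arc in the frame of case between -0.03 and 0.03 m and y of std_arc in the frame of case between -0.095 and 0.095 m and z of std_arc in the frame of case between -0.005 and 0.012 m and angle between std_arc's own z axis and vertical below 0.15 rad) or not (x of std_groove in the frame of case between -0.03 and 0.03 m and y of std_groove in the frame of case between -0.095 and 0.095 m and z of std_groove in the frame of case between -0.005 and 0.012 m and angle between std_groove's own z axis and vertical below 0.15 rad))).
It fails at once if a bystander is moved by more than 40 mm or tipped (distance of any of mouse, cleaner, puck, tapebox from where it was at the start of the episode above 0.04 m or angle between any of mouse, cleaner, puck, tapebox's own z axis and vertical above 0.6 rad).
Of std_step, std_block, std_arc, std_groove only 2 to 4 are there at a start; the rules pass over those that are not, and their reading is None.
At some moment in a run one of std_step, std_block, std_arc, std_groove, blade, scanner may be knocked a few centimetres aside while the robot is not near it.
It also fails if it takes over 210 s, if anything falls off the work surface, if the arm or the gripper's body presses on something with over 40 N, if the wrist force passes 120 N, or if a joint passes its speed limit or range.

## Working session

There is one attempt and no reset: what is moved stays moved. The work goes in short steps, Python scripts to look and compute and a tool call to move; the robot and the scene stay as the last step left them, time stands still between calls to the robot, and variables do not carry over. Pictures are saved under pics/ and viewed, at most 17 in all, crops included, and the job is handed in when it is done.

Besides the shell and the picture viewer there is one more tool, called after ">>>" in YAML: its name, and indented under it one key for each argument. carry_out: Moves the arm, as the interface text tells. Its arguments: {"type":"object","properties":{"increments":{"type":"array","items":{"type":"array","items":{"type":"number"}}}},"required":["increments"]}

```bash
ls; mkdir -p pics
python3 - <<'E'
from bench import arm
import cv2,numpy as np
s=arm.state();print({k:np.round(v,3).tolist() for k,v in s.items()})
for n in("top","side"):
    f=arm.grab_frame(n);cv2.imwrite(f"pics/{n}0.png",f["image"][:,:,::-1]);print(n,f["K"],f["R"],f["t"],f.keys())
E
```

```text
pics
{'time_s': 0.0, 'q': [-1.418, 0.221, 1.528, 0.0, 1.395, -0.126], 'qvel': [-0.001, -0.0, 0.001, 0.0, -0.0, 0.002], 'joint_efforts': [-0.0, -49.461, -38.737, 0.07, 0.057, -0.0], 'tcp_pos': [171.935, -600.615, 403.614], 'orientation': [0.99, 0.139, -0.0, -0.001], 'force': [-0.313, -0.548, -0.671], 'moment': [-0.024, -0.002, 0.072], 'grasp_force': 0.0, 'gripper_width': 87.372}
top [[539.1318593    0.         282.87227924]
 [  0.         539.1318593  205.46465334]
 [  0.           0.           1.        ]] [[ 0.09074518 -0.99586555  0.00413803]
 [-0.97538741 -0.08971612 -0.20142101]
 [ 0.20095949  0.01424181 -0.97949602]] [  45.225071    525.65101924 1529.59806448] dict_keys(['image', 'K', 'R', 't', 'shot'])
side [[422.02540575   0.         281.65694194]
 [  0.         422.02540575 210.94360367]
 [  0.           0.           1.        ]] [[-0.91352886 -0.40666009  0.00962315]
 [-0.24100861  0.52204548 -0.81815852]
 [ 0.32768869 -0.74973068 -0.57491219]] [ 484.59567538  109.19522948 1030.01462743] dict_keys(['image', 'K', 'R', 't', 'shot'])
```

Run:
```python
import cv2
a=cv2.imread("pics/top0.png");print(a.shape)
```

```text
(420, 560, 3)
```

View pics/top0.png

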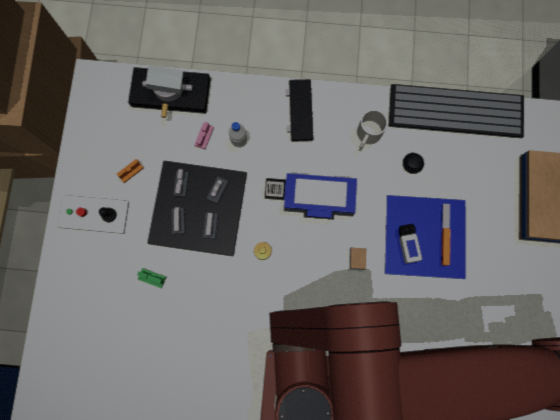

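View pics/side0.png

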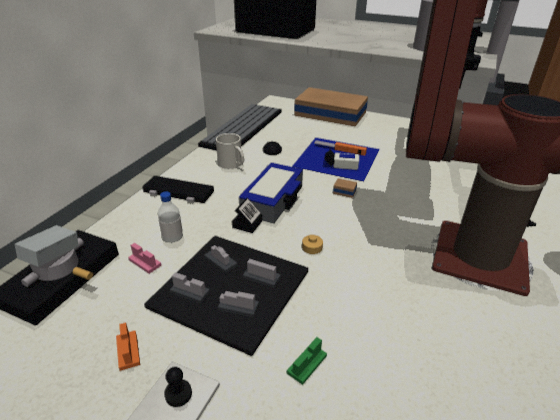

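The top view shows the case at (320,194) with its label at (275,189). The plate at (198,208) carries four dark standards, at (180,181), (217,188), (178,220) and (210,225). The mat at (426,236) has the blade (446,235, tip up) and the scanner (410,245, nose up).

Candidates for the standards are those four grey ones. The look-alikes to leave alone are pink (204,135), orange (130,171) and green (152,278).

```bash
cat > h.py <<'E'
from bench import arm
import cv2,numpy as np
from scipy.optimize import least_squares
from scipy.spatial.transform import Rotation as Ro
def grab(): return arm.grab_frame("top"),arm.grab_frame("side")
def proj(f,X):
    c=np.atleast_2d(X)@f["R"].T+f["t"]; p=c@f["K"].T; return p[:,:2]/p[:,2:]
def tri(fs,ps):
    r=least_squares(lambda X:np.concatenate([proj(f,X)[0]-p for f,p in zip(fs,ps)]),[600,0,50.])
    return r.x,np.abs(r.fun).max()
def onz(f,p,z):
    d=f["R"].T@np.linalg.inv(f["K"])@np.r_[p,1]; c=-f["R"].T@f["t"]; return c+d*(z-c[2])/d[2]
E
python3 - <<'E'
from h import *
fs=grab()
for n in "case slot lid_lip lid_hinge label blade blade_tip scanner scan_window mat plate std_step std_block std_arc std_groove mouse cleaner puck tapebox".split():
    a=[[(np.round(d["pixel"],1).tolist(),round(float(d["p"]),2)) for d in arm.pinpoint(f,n)][:4] for f in fs]
    s=""
    if a[0] and a[1]:
        X,e=tri(fs,[a[0][0][0],a[1][0][0]]);s=(X.round(1).tolist(),round(e,2))
    print(n,s,a)
E
```

```text
case ([565.6, -12.8, 0.1], np.float64(0.72)) [[([318.9, 198.0], 0.94)], [([271.7, 199.1], 0.56), ([227.6, 289.3], 0.43)]]
slot ([661.0, 4.0, -290.5], np.float64(28.59)) [[([317.2, 217.2], 0.72)], [([218.3, 261.3], 0.2)]]
lid_lip ([497.9, -13.1, 52.3], np.float64(1.77)) [[([318.6, 217.7], 0.56)], [([292.8, 188.8], 0.83), ([220.1, 263.7], 0.64)]]
lid_hinge ([619.0, -10.7, 47.8], np.float64(1.66)) [[([320.1, 174.7], 0.89)], [([256.8, 181.9], 0.68)]]
label ([570.4, 124.9, 39.2], np.float64(0.97)) [[([273.5, 187.8], 0.82)], [([249.2, 213.0], 0.68)]]
blade ([440.5, -393.9, 6.6], np.float64(1.95)) [[([443.0, 247.4], 0.92)], [([353.4, 151.5], 0.75), ([254.0, 182.4], 0.37)]]
blade_tip ([574.2, -392.8, 14.9], np.float64(0.89)) [[([445.1, 205.5], 0.92), ([240.2, 140.2], 0.25)], [([314.4, 141.6], 0.81)]]
scanner  [[], [([336.0, 166.0], 0.7)]]
scan_window ([496.5, -277.4, 20.6], np.float64(1.56)) [[([405.8, 224.9], 0.95)], [([327.0, 159.0], 0.76)]]
mat ([469.3, -338.3, 7.5], np.float64(2.26)) [[([424.7, 235.8], 0.81), ([356.7, 258.7], 0.42)], [([340.9, 156.5], 0.57)]]
plate ([498.5, 350.3, -3.2],
[... 550 characters left out ...]
.71), ([152.3, 276.8], 0.6), ([134.7, 172.1], 0.57)], [([305.3, 362.7], 0.79), ([130.3, 353.2], 0.77), ([143.8, 260.8], 0.69), ([342.6, 191.3], 0.39)]]
mouse ([696.9, -289.3, 8.5], np.float64(1.49)) [[([411.6, 161.9], 0.94), ([319.2, 199.4], 0.68), ([238.4, 143.0], 0.41)], [([273.3, 149.1], 0.46)]]
cleaner ([464.6, 163.3, 191.1], np.float64(73.72)) [[([239.6, 139.0], 0.8)], [([341.5, 192.9], 0.65), ([173.7, 233.1], 0.58)]]
puck ([385.4, 145.0, 11.1], np.float64(0.13)) [[([261.2, 250.7], 0.62)], [([311.6, 244.6], 0.79)]]
tapebox ([396.3, -146.8, -6.1], np.float64(1.45)) [[([359.0, 258.2], 0.53), ([263.2, 250.0], 0.19), ([181.0, 186.4], 0.18)], [([340.6, 191.4], 0.68), ([172.0, 234.0], 0.68)]]
```

```bash
cat >> h.py <<'E'
def box(x0,x1,y0,y1,z0,z1): return np.array([[x,y,z] for x in(x0,x1) for y in(y0,y1) for z in(z0,z1)],float)
base=box(-38,38,-18,18,0,10)
M=dict(std_step=[base,box(-32,2,-6,6,10,40),box(2,17,-6,6,10,34),box(17,32,-6,6,10,24)],
 std_block=[base,box(-32,32,-6,6,10,40)],
 std_arc=[base,box(-25,25,-6,6,10,32),box(-10,10,-6,6,10,39)],
 std_groove=[base,box(-32,-8,-6,6,10,40),box(8,32,-6,6,10,40),box(-8,8,-6,6,10,28)],
 case=[box(-52,52,-105,105,0,60),box(-72,-52,-35,35,54,60),box(-72,-52,-45,45,38,44)],
 blade=[box(-55,55,-10,10,0,24),box(55,130,-10,10,10.75,13.25)],
 scanner=[box(-58,22,-23,23,0,36),box(-58,52,-23,23,4,36)],
 mat=[box(-120,120,-120,120,0,3)],plate=[box(-130,130,-130,130,0,15)])
S=4
def sil(f,parts,T):
    m=np.zeros((420*S,560*S),np.uint8)
    for b in parts:
        p=(proj(f,b@T[0].T+T[1])+.5)*S-.5
        h=cv2.convexHull(np.round(p*16).astype(np.int32).reshape(-1,1,2))
        cv2.fillConvexPoly(m,h,1,shift=4)
    return cv2.resize(m*255,(560,420),interpolation=cv2.INTER_AREA)/255.
def fit(fs,masks,name,x0,z=None):
    from scipy.optimize import minimize
    def T(v): return Ro.from_euler("z",v[2]).as_matrix(),np.r_[v[0],v[1],v[3] if z is None else z]
    def c(v):
        e=0
        for f,m in zip(fs,masks):
            if m is None: continue
            s=sil(f,M[name],T(v)); e+=1-np.minimum(s,m).sum()/np.maximum(s,m).sum()
        return e
    best=None
    x0=list(x0)+([] if z is not None else [8.])
    n=len(x0)
    for st in (1,-.7):
        sx=np.vstack([x0]+[np.array(x0)+st*np.eye(n)[i]*[12,12,.25,8][i] for i in range(n)])
        r=minimize(c,x0,method="Nelder-Mead",options=dict(initial_simplex=sx,xatol=.01,fatol=1e-5,maxiter=250))
        if best is None or r.fun<best.fun: best=r
    return best.x,best.fun
def msk(f,name,near=None):
    L=arm.trace(f,name)
    if near is not None: L=[d for d in L if np.hypot(d["extent"][0]-near[0],d["extent"][1]-near[1])<25]
    return L[0]["mask"].astype(float) if L else None
E
cat > loc.py <<'E'
from h import *
import sys
def run(guess,fs=None):
    fs=fs or grab(); out={}
    for n,g in guess.items():
        X=np.r_[g[0],g[1],15]
        ms=[msk(f,n,proj(f,X)[0]) for f in fs]
        if all(m is None for m in ms): print(n,"none");continue
        v,e=fit(fs,ms,n,g[:3],g[3] if len(g)>3 else None)
        out[n]=v; print(n,np.round(v,2).tolist(),"err %.3f"%e,[m is not None for m in ms],flush=True)
    return out
E
python3 - <<'E'
from loc import *
fs=grab()
G=dict(case=(565,-13,0,0),mat=(469,-338,0,0),plate=(498,350,0,0),blade=(442,-393,0,3),scanner=(450,-285,.2,3),
 std_step=(451,408,0,15),std_block=(446,306,0,15),std_arc=(548,300,-.7,15),std_groove=(545,400,0,15))
run(G,fs)
run({k:G[k][:3] for k in("blade","std_block","std_groove")},fs)
E
```

```text
case [569.35, -12.71, -0.0] err 0.238 [True, True]
mat [476.15, -340.14, 0.02] err 0.571 [True, True]
plate [499.3, 349.1, -0.05] err 0.493 [True, True]
blade [447.96, -396.09, 0.0] err 0.263 [True, True]
scanner [449.41, -287.59, 0.22] err 0.302 [True, True]
std_step [451.63, 400.49, 0.14] err 0.168 [True, True]
std_block [445.65, 304.0, 0.03] err 0.162 [True, True]
std_arc [556.06, 296.05, -0.33] err 0.198 [True, True]
std_groove [565.05, 408.35, 0.0] err 0.078 [True, False]
blade [447.47, -395.32, 0.01, 4.57] err 0.250 [True, True]
std_block [445.39, 304.22, 0.02, 16.29] err 0.155 [True, True]
std_groove [569.79, 412.45, -0.0, -4.81] err 0.075 [True, False]
```

```bash
cat > ov.py <<'E'
from h import *
def over(fs,objs,crops,fn,k=4):
    # objs: list of (name,v(x,y,yaw),z); crops: list of (idx,x0,y0,w,h)
    t=[]
    for i,x0,y0,w,h in crops:
        im=cv2.resize(fs[i]["image"][y0:y0+h,x0:x0+w,::-1].copy(),None,fx=k,fy=k,interpolation=cv2.INTER_CUBIC)
        for n,v,z in objs:
            R=Ro.from_euler("z",v[2]).as_matrix()
            for j,b in enumerate(M[n]):
                p=((proj(fs[i],b@R.T+np.r_[v[0],v[1],z])-[x0,y0]+.5)*k)
                for a in range(8):
                    for c in range(a+1,8):
                        if bin(a^c).count("1")==1: cv2.line(im,tuple(p[a].round().astype(int).tolist()),tuple(p[c].round().astype(int).tolist()),[(0,255,255),(0,0,255),(255,255,0),(255,0,255)][j],1)
        t.append(im)
    H=max(a.shape[0] for a in t)
    cv2.imwrite(fn,np.hstack([cv2.copyMakeBorder(a,0,H-a.shape[0],0,4,0) for a in t]))
E
python3 - <<'E'
from ov import *
fs=grab()
o=[("std_step",(451.6,400.5,.14),15),("std_block",(445.6,304,.03),15),("std_arc",(556,296,-.33),15),("std_groove",(565,408,0),15)]
over(fs,o,[(0,145,160,105,95),(1,150,235,160,108)],"pics/ov1.png",3)
E
```

```text
(no output)
```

View pics/ov1.png

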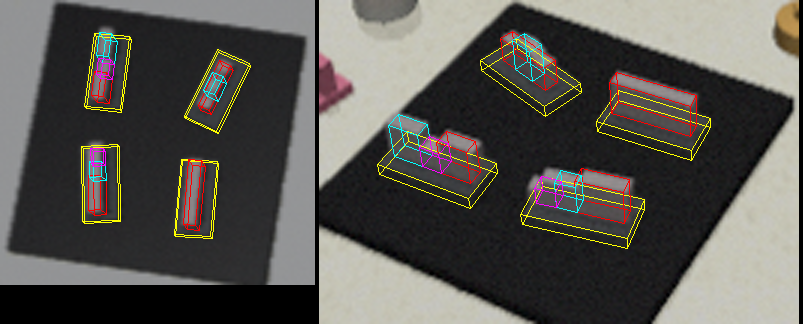

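The overlay matches the four grey standards in both views to about 1 px. The arc's web seems turned slightly more, by about -0.45. I'll check the case and tools the same way.

```bash
python3 - <<'E'
from ov import *
fs=grab()
o=[("case",(569.3,-12.7,0),0),("blade",(448,-396,0),3),("scanner",(449.4,-287.6,.22),3),("mat",(472,-340,0.02),0)]
over(fs,o,[(0,255,160,105,65),(0,380,190,92,92),(1,230,130,160,108)],"pics/ov2.png",2)
im=[cv2.imread("pics/ov2.png")]
E
python3 - <<'E'
from ov import *
fs=grab()
o=[("case",(569.3,-12.7,0),0),("blade",(448,-396,0),3),("scanner",(449.4,-287.6,.22),3),("mat",(472,-340,0.02),0)]
over(fs,o,[(0,255,160,105,65),(0,380,190,92,92)],"pics/a.png",4)
over(fs,o,[(1,230,130,160,108)],"pics/b.png",3)
a=cv2.imread("pics/a.png");b=cv2.imread("pics/b.png")
a=cv2.resize(a,None,fx=.75,fy=.75,interpolation=cv2.INTER_AREA);w=max(a.shape[1],b.shape[1])
P=lambda x:cv2.copyMakeBorder(x,0,0,0,w-x.shape[1],0)
c=np.vstack([P(a),P(b)]);cv2.imwrite("pics/ov3.png",c);print(c.shape)
E
```

```text
(600, 597, 3)
```

View pics/ov3.png

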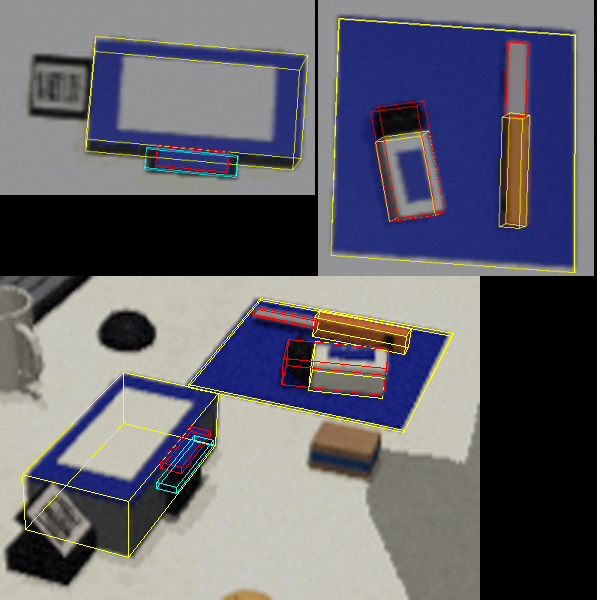

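```bash
cat >> h.py <<'E'
M["lid"]=[box(-52,52,-105,105,54,60),box(-72,-52,-35,35,54,60)]
M["handle"]=[box(-55,55,-10,10,0,24)]
M["scw"]=[box(-58,22,-23,23,0,36)]
def cmask(f,col,near,r):
    h=cv2.cvtColor(f["image"],cv2.COLOR_RGB2HSV).astype(int);H,s,v=h[...,0],h[...,1],h[...,2]
    m=((H>108)&(H<132)&(s>120)) if col=="blue" else ((H>5)&(H<20)&(s>170)&(v>90))
    yy,xx=np.mgrid[:420,:560]; m&=np.hypot(xx-near[0],yy-near[1])<r
    cs,_=cv2.findContours(m.astype(np.uint8),cv2.RETR_EXTERNAL,cv2.CHAIN_APPROX_NONE)
    o=np.zeros((420,560),np.uint8);cv2.drawContours(o,[max(cs,key=cv2.contourArea)],-1,1,-1);return o.astype(float)
def cfit(fs,name,col,g,z,r):
    ms=[cmask(f,col,proj(f,[g[0],g[1],z+(57 if name=="lid" else 10)])[0],r) for f in fs]
    out=[]
    for sel in ((0,1),(0,),(1,)):
        v,e=fit([fs[i] for i in sel],[ms[i] for i in sel],name,g,z);print(name,sel,np.round(v,2).tolist(),round(e,3));out.append(v)
    return out
E
python3 - <<'E'
from ov import *
fs=grab()
v=cfit(fs,"lid","blue",(569,-13,0),0,50)
w=cfit(fs,"handle","orange",(448,-396,0),3,40)
m=cfit(fs,"mat","blue",(472,-340,0),0,75)
o=[("lid",v[0],0),("handle",w[0],3)]
over(fs,o,[(0,255,160,105,65)],"pics/a.png",4)
over(fs,o,[(1,230,155,80,75)],"pics/b.png",4)
a=cv2.imread("pics/a.png");b=cv2.imread("pics/b.png");h=300
P=lambda x:cv2.copyMakeBorder(x,0,h-x.shape[0],0,0,0)
c=np.hstack([P(a),P(b)]);cv2.imwrite("pics/ov4.png",c);print(c.shape)
E
```

```text
lid (0, 1) [565.9, -12.03, 0.01] 0.262
lid (0,) [566.36, -11.59, 0.02] 0.038
lid (1,) [564.82, -14.18, 0.01] 0.218
handle (0, 1) [448.06, -396.64, -0.09] 0.756
handle (0,) [449.84, -396.77, -0.09] 0.412
handle (1,) [447.99, -397.55, -0.12] 0.34
mat (0, 1) [475.76, -339.06, 0.04] 0.519
mat (0,) [475.59, -337.76, 0.02] 0.038
mat (1,) [475.47, -336.71, 0.04] 0.478
(300, 748, 3)
```

View pics/ov4.png

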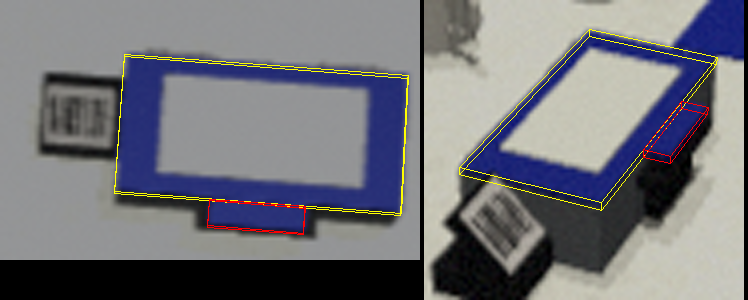

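The fitted cover outline lies on the blue cover and lip in both views, so the case is at (566,-12), yaw about 0.015. The blade handle is at about (448,-396), yaw 0. My first reach is the orange-handled blade at (446,235) in the top view. Nothing else looks like it except the orange std_groove look-alike at (130,171).

>>> carry_out:
  increments:
    - [0.087,0,0,0,0,0,0.093]
    - [0.087,0,0,0,0,0,0.093]
    - [0.087,0,0,0,0,0,0.093]
    - [0.087,0.031,-0.02,0.014,0,0,0]
    - [0.087,0.031,-0.02,0.014,0,0,0]
    - [0.087,0.031,-0.02,0.014,0,0,0]
    - [0.087,0.031,-0.02,0.014,0,0,0]
    - [0.087,0.031,-0.02,0.014,0,0,0]

```text
time_s: 4.47
tcp_pos: [328.1, -499.9, 334.3]
orientation: [1.0, -0.0, 0.0, 0.0]
force: [0.3, -1.2, 0.4]
gripper_width: 86.8
grasp_force: 0.0
```

>>> carry_out:
  increments:
    - [0.087,0.031,-0.02,0.014,0,0,0]
    - [0.087,0.031,-0.02,0.014,0,0,0]
    - [0.087,0.031,-0.02,0.014,0,0,0]
    - [0.087,0.031,-0.02,0.014,0,0,0]
    - [0.087,0.031,-0.02,0.014,0,0,0]
    - [0.087,0,0,0,0,0,0]
    - [0.087,0,0,0,0,0,0]

```text
time_s: 5.05
tcp_pos: [483.2, -399.1, 263.3]
orientation: [1.0, 0.002, -0.001, -0.001]
force: [-0.5, 0.1, -0.4]
gripper_width: 87.1
grasp_force: 0.0
```

>>> carry_out:
  increments:
    - [0.06,0.003,-0.0035,0.02,0,0,0]
    - [0.06,0,0,0.025,0,0,0]
    - [0.06,0,0,0.02,0,0,0]
    - [0.06,0,0,0.012,0,0,0]
    - [0.06,0,0,0,0,0,0]

```text
time_s: 5.47
tcp_pos: [484.1, -398.5, 187.1]
orientation: [1.0, -0.001, -0.0, 0.0]
force: [1.2, -0.6, 0.9]
gripper_width: 63.7
grasp_force: 0.0
```

>>> carry_out:
  increments:
    - [0.0,0,0,0,0,0,0]
    - [0.0,0,0,0,0,0,0]
    - [0.0,0,0,0,0,0,0]
    - [0.0,0,0,0,0,0,0]
    - [0.0,0,0,0,0,0,0]
    - [0.0,0,0,0,0,0,0]

```text
time_s: 5.97
tcp_pos: [485.0, -397.5, 188.0]
orientation: [1.0, -0.0, 0.0, 0.0]
force: [0.1, 0.8, 0.2]
gripper_width: 27.8
grasp_force: 0.0
```

>>> carry_out:
  increments:
    - [0.0,0,0,0,0,0,0]
    - [0.0,0,0,0,0,0,0]
    - [0.0,0,0,0,0,0,0]
    - [0.0,0,0,0,0,0,0]

```text
time_s: 6.3
tcp_pos: [485.1, -397.4, 187.9]
orientation: [1.0, -0.0, 0.0, 0.0]
force: [-0.5, 0.2, 1.4]
gripper_width: 20.1
grasp_force: 30.0
```

>>> carry_out:
  increments:
    - [0.0,0,0,-0.02,0,0,0]
    - [0.0,0,0,-0.03,0,0,0]
    - [0.0,0,0,-0.03,0,0,0]
    - [0.0,0,0,0,0,0,0]

```text
time_s: 6.63
tcp_pos: [486.9, -399.2, 274.6]
orientation: [1.0, 0.0, 0.004, 0.004]
force: [0.7, -0.7, -0.0]
gripper_width: 19.4
grasp_force: 30.0
```

```bash
cat > chk.py <<'E'
from h import *
# blade in hand: tip/blade position relative to grasp, from both views
fs=grab();s=arm.state();p=np.array(s["tcp_pos"]);R=Ro.from_quat(s["orientation"]).as_matrix()
print(p.round(1),s["gripper_width"],s["grasp_force"],np.round(s["force"],1))
for n in("blade_tip","blade"):
    a=[arm.pinpoint(f,n) for f in fs]
    if all(a):
        X,e=tri(fs,[k[0]["pixel"] for k in a]);print(n,X.round(1),round(e,2),"tool frame",(R.T@(X-p)).round(1))
E
python3 chk.py
```

```text
[ 485.5 -397.9  269.5] 20.031213952443668 30.005616538692266 [-0.  -0.1 -2.2]
blade_tip [ 582.5 -398.2  106.5] 0.17 tool frame [ 9.660e+01 -1.000e-01  1.633e+02]
```

```bash
cat >> h.py <<'E'
def fitpitch(fs,ms,name,p,R,g,parts=None):
    """pose of held thing in tool frame: v=(x,y,z of origin in tool, pitch about tool y), thing x=tool x, z=-tool z"""
    from scipy.optimize import minimize
    F=np.diag([1.,-1,-1])
    def c(v):
        A=R@Ro.from_euler("y",v[3]).as_matrix()@F; t=p+R@v[:3]; e=0
        for f,m in zip(fs,ms):
            s=sil(f,M[name],(A,t)); e+=1-np.minimum(s,m).sum()/np.maximum(s,m).sum()
        return e
    g=np.array(g,float); sx=np.vstack([g]+[g+np.eye(4)[i]*[8,4,6,.15][i] for i in range(4)])
    r=minimize(c,g,method="Nelder-Mead",options=dict(initial_simplex=sx,maxiter=300,xatol=.01,fatol=1e-5));return r.x,r.fun
E
python3 - <<'E'
from h import *
fs=grab();s=arm.state();p=np.array(s["tcp_pos"]);R=Ro.from_quat(s["orientation"]).as_matrix()
M["steel"]=[M["blade"][1]]
for f in fs:
    for d in arm.pinpoint(f,"blade"): print(d["pixel"],d["p"])
ms=[msk(f,"blade") for f in fs];print([m.sum() for m in ms])
t=[]
for f,m in zip(fs,ms):
    u,v=map(int,proj(f,[520,-398,105])[0]);im=f["image"][:,:,::-1].copy()
    c,_=cv2.findContours(m.astype(np.uint8),0,2)
    big=cv2.resize(im,None,fx=4,fy=4);cv2.drawContours(big,[k*4 for k in c],-1,(0,255,0),1)
    t.append(big[max(0,v*4-150):,max(0,u*4-180):][:300,:380])
cv2.imwrite("pics/hold.png",np.hstack(t))
E
```

```text
[354.4, 129.9] 0.58
[np.float64(65.0), np.float64(248.0)]
```

View pics/hold.png

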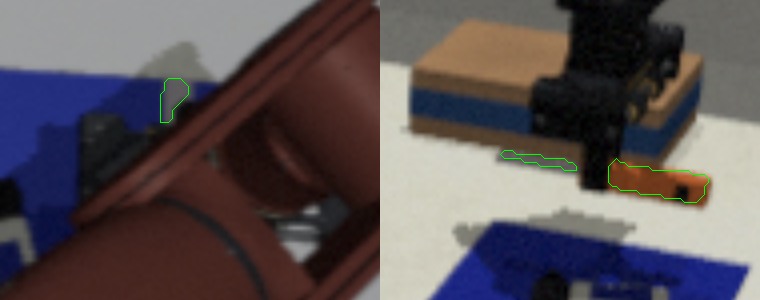

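The side view shows the blade gripped in front of the fingers: tip at crop (500,153), handle end at (708,192). The arm mostly hides it from the top camera. I'll check its level numerically.

```bash
cat > lev.py <<'E'
from h import *
from scipy.optimize import minimize
def lev():
    f=arm.grab_frame("side");s=arm.state();p=np.array(s["tcp_pos"]);R=Ro.from_quat(s["orientation"]).as_matrix()
    m=msk(f,"blade");ys,xs=np.nonzero(m)
    occ=box(-12,12,-30,30,120,184)  # fingers
    F=np.diag([1.,-1,-1])
    def c(v,full=False):
        A=R@Ro.from_euler("y",v[2]).as_matrix()@F; t=p+R@np.array([v[0],0,v[1]])
        sm=sil(f,M["blade"],(A,t)); o=sil(f,[occ],(R,p)); sm=sm*(1-o); mm=m*(1-o)
        return 1-np.minimum(sm,mm).sum()/np.maximum(sm,mm).sum()
    b=None
    for g3 in (0,.15,-.15):
        g=np.array([-37,188-3-0.,g3]);sx=np.vstack([g]+[g+np.eye(3)[i]*[6,5,.1][i] for i in range(3)])
        r=minimize(c,g,method="Nelder-Mead",options=dict(initial_simplex=sx,maxiter=250))
        if b is None or r.fun<b.fun:b=r
    v=b.x;A=R@Ro.from_euler("y",v[2]).as_matrix()@F;t=p+R@np.array([v[0],0,v[1]])
    print("tcp",p.round(1),"origin in tool x,z,pitch",v.round(3),"err",round(b.fun,3),"tip world",(A@[130,0,12]+t).round(1))
    return v
if __name__=="__main__":lev();lev()
E
python3 lev.py
```

```text
tcp [ 485.  -397.4  267.4] origin in tool x,z,pitch [-3.61390e+01  1.83525e+02 -1.30000e-02] err 0.112 tip world [ 578.9 -397.3   94.1]
tcp [ 485.  -397.4  267.6] origin in tool x,z,pitch [-3.52050e+01  1.83427e+02 -5.00000e-03] err 0.23 tip world [ 579.9 -397.4   95.6]
```

>>> carry_out:
  increments:
    - [0.0,-0.009,-0.016,-0.01,0,0,0]
    - [0.0,-0.009,-0.032,-0.02,0,0,0]
    - [0.0,-0.009,-0.032,0,0,0,0]
    - [0.0,-0.009,-0.032,0,0,0,0]
    - [0.0,-0.009,-0.032,0,0,0,0]
    - [0.0,-0.009,-0.032,0,0,0,0]
    - [0.0,-0.009,-0.032,0,0,0,0]
    - [0.0,-0.009,-0.032,0,0,0,0]

```text
time_s: 8.1
tcp_pos: [412.4, -156.1, 297.9]
orientation: [1.0, -0.0, 0.0, 0.0]
force: [0.5, -0.0, -0.8]
gripper_width: 19.7
grasp_force: 30.0
```

>>> carry_out:
  increments:
    - [0.0,-0.009,-0.032,0,0,0,0]
    - [0.0,-0.009,-0.032,0,0,0,0]
    - [0.0,-0.009,-0.032,0,0,0,0]
    - [0.0,-0.006,-0.032,0,0,0,0]
    - [0.0,0,-0.016,0,0,0,0]
    - [0.0,0,0,0,0,0,0]

```text
time_s: 8.6
tcp_pos: [379.5, -11.0, 297.9]
orientation: [1.0, 0.002, 0.0, -0.0]
force: [0.4, -0.1, -1.0]
gripper_width: 19.6
grasp_force: 30.0
```

```bash
python3 lev.py
```

```text
tcp [380.  -12.3 298.1] origin in tool x,z,pitch [-3.52000e+01  1.85584e+02 -2.00000e-03] err 0.201 tip world [475.  -12.  124.4]
tcp [380.4 -13.8 298.1] origin in tool x,z,pitch [-3.64130e+01  1.84389e+02 -3.00000e-03] err 0.155 tip world [474.2 -13.9 125.4]
```

>>> carry_out:
  increments:
    - [0.0,0,0,0.03,0,0,0]
    - [0.0,0,0,0.03,0,0,0]
    - [0.0,0,0,0.0165,0,0,0]
    - [0.0,0,0,0,0,0,0]
    - [0.0,0,0,0,0,0,0]

```text
time_s: 9.22
tcp_pos: [379.9, -14.2, 220.7]
orientation: [1.0, -0.001, -0.001, -0.0]
force: [-0.1, 0.3, -0.8]
gripper_width: 19.6
grasp_force: 30.0
```

```bash
python3 lev.py
python3 - <<'E'
from h import *
fs=grab();t=[]
for f,k in zip(fs,(4,6)):
    u,v=map(int,proj(f,[490,-13,50])[0]);im=cv2.resize(f["image"][v-40:v+40,u-55:u+55,::-1],None,fx=k,fy=k,interpolation=cv2.INTER_CUBIC)
    t.append(cv2.resize(im,(395,290)))
cv2.imwrite("pics/slot.png",np.hstack(t))
E
```

```text
tcp [380.6 -14.2 221.8] origin in tool x,z,pitch [-3.75420e+01  1.85035e+02 -2.40000e-02] err 0.113 tip world [473.3 -14.4  45.6]
tcp [381.2 -14.1 222.7] origin in tool x,z,pitch [-3.64530e+01  1.83852e+02 -1.20000e-02] err 0.139 tip world [475.3 -14.3  49.6]
```

View pics/slot.png

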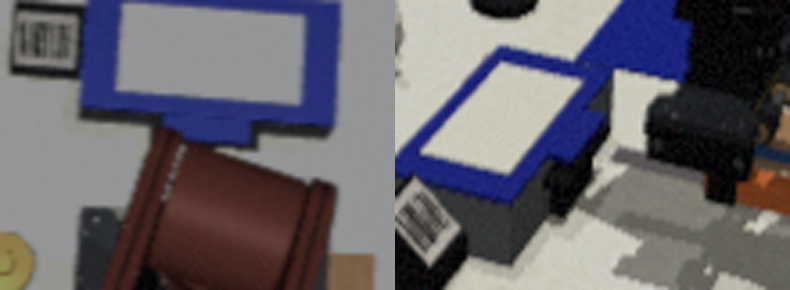

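The side crop shows the blade tip at (615,155), just ahead of the slot between the blue lip and the black ledge. I'll push it in slowly.

>>> carry_out:
  increments:
    - [0.0,0.01,0,0,0,0,0]
    - [0.0,0.008,0,0,0,0,0]
    - [0.0,0.006,0,0,0,0,0]
    - [0.0,0.006,0,0,0,0,0]
    - [0.0,0.004,0,0,0,0,0]
    - [0.0,0,0,0,0,0,0]

```text
time_s: 10.02
tcp_pos: [415.0, -13.4, 221.5]
orientation: [1.0, 0.0, 0.0, 0.0]
force: [-0.2, 0.7, -0.9]
gripper_width: 20.0
grasp_force: 30.0
```

```bash
python3 lev.py; python3 -c "
from h import *
s=arm.state();print(np.round(s['tcp_pos'],1),np.round(s['force'],1),np.round(s['moment'],2))"
```

```text
tcp [414.4 -13.4 221.2] origin in tool x,z,pitch [-3.91950e+01  1.83282e+02 -3.60000e-02] err 0.142 tip world [505.5 -13.4  45.2]
tcp [413.8 -13.3 221. ] origin in tool x,z,pitch [-3.62670e+01  1.83881e+02 -1.90000e-02] err 0.18 tip world [507.6 -13.3  46.5]
[413.8 -13.3 221. ] [-0.9  1.1 -1. ] [-0.01 -0.01 -0.03]
```

>>> carry_out:
  increments:
    - [0.0,0.002,0,-0.004,0,0,0]
    - [0.0,0,0,-0.003,0,0,0]
    - [0.0,0,0,-0.003,0,0,0]
    - [0.0,0,0,-0.003,0,0,0]
    - [0.0,0,0,-0.003,0,0,0]
    - [0.0,0,0,-0.003,0,0,0]
    - [0.0,0,0,-0.003,0,0,0]
    - [0.0,0,0,0,0,0,0]

```text
time_s: 10.88
tcp_pos: [416.2, -13.5, 243.9]
orientation: [1.0, -0.0, 0.0, 0.0]
force: [-0.9, 0.7, -1.8]
gripper_width: 19.7
grasp_force: 30.0
```

```bash
python3 lev.py; python3 -c "
from h import *
s=arm.state();print(np.round(s['tcp_pos'],1),np.round(s['force'],1),np.round(s['moment'],2))
f=arm.grab_frame('side')
u,v=map(int,proj(f,[510,-13,60])[0]);cv2.imwrite('pics/l1.png',cv2.resize(f['image'][v-50:v+50,u-60:u+80,::-1],None,fx=4,fy=4))"
```

```text
tcp [416.2 -13.5 243.7] origin in tool x,z,pitch [-3.37690e+01  1.83066e+02 -1.30000e-02] err 0.372 tip world [512.7 -13.5  70.9]
tcp [416.3 -13.5 243.5] origin in tool x,z,pitch [-3.74370e+01  1.83904e+02 -1.70000e-02] err 0.193 tip world [509.1 -13.5  69.4]
[416.2 -13.4 243.4] [-0.4 -0.1 -1. ] [ 0.05 -0.01  0.04]
```

View pics/l1.png

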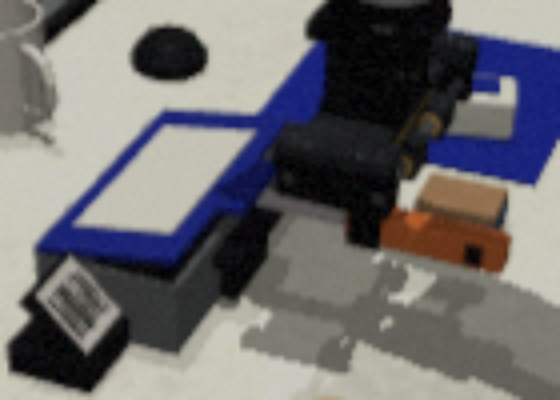

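>>> carry_out:
  increments:
    - [0.0,0.002,0,-0.0085,0,0,0]
    - [0.0,0.002,0,-0.0085,0,0,0]
    - [0.0,0.004,0,-0.01,0,0,0]
    - [0.0,0.004,0,-0.01,0,0,0]
    - [0.0,0.006,0,-0.009,0,0,0]
    - [0.0,0.006,0,-0.009,0,0,0]

```text
time_s: 11.63
tcp_pos: [440.9, -13.4, 299.7]
orientation: [1.0, -0.0, 0.001, 0.0]
force: [0.1, 0.8, -4.5]
gripper_width: 20.1
grasp_force: 30.0
```

>>> carry_out:
  increments:
    - [0.0,0.008,0,-0.0075,0,0,0]
    - [0.0,0.008,0,-0.0075,0,0,0]
    - [0.0,0.009,0,-0.006,0,0,0]
    - [0.0,0.009,0,-0.006,0,0,0]
    - [0.0,0.01,0,-0.004,0,0,0]
    - [0.0,0.01,0,-0.004,0,0,0]
    - [0.0,0.008,0,-0.0015,0,0,0]
    - [0.0,0.008,0,-0.0015,0,0,0]

```text
time_s: 12.3
tcp_pos: [511.2, -13.5, 337.2]
orientation: [1.0, -0.0, 0.001, 0.0]
force: [-1.3, 1.2, 1.1]
gripper_width: 19.7
grasp_force: 30.1
```

```bash
python3 lev.py; python3 -c "
from h import *
s=arm.state();print(np.round(s['tcp_pos'],1),np.round(s['force'],1),np.round(s['moment'],2))
f=arm.grab_frame('side')
u,v=map(int,proj(f,[550,-13,90])[0]);cv2.imwrite('pics/l2.png',cv2.resize(f['image'][v-65:v+65,u-80:u+80,::-1],None,fx=4,fy=4))"
```

```text
tcp [512.2 -13.6 337.5] origin in tool x,z,pitch [-3.73550e+01  1.84007e+02 -5.00000e-03] err 0.091 tip world [605.4 -13.6 165.1]
tcp [510.8 -13.5 336.6] origin in tool x,z,pitch [ 37.303 289.66    0.314] err 0.854 tip world [668.3 -13.6  98.7]
[510.4 -13.5 336.3] [-0.  -0.2 -2. ] [ 0.07 -0.06  0.02]
```

View pics/l2.png

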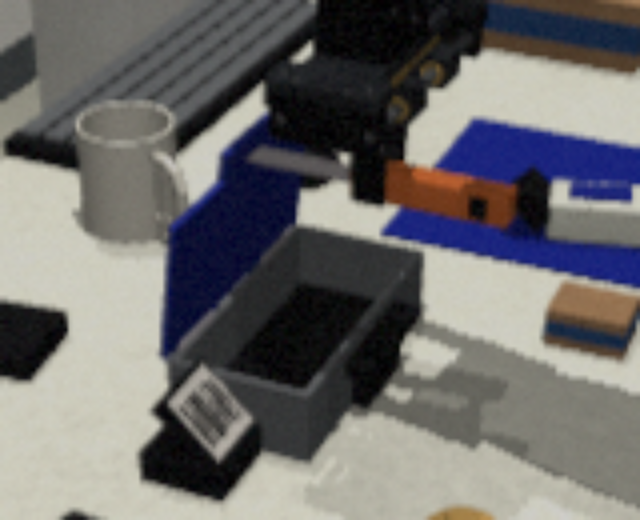

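>>> carry_out:
  increments:
    - [0.0,0.004,0,0,0,0,0]
    - [0.0,0.004,0,0,0,0,0]
    - [0.0,0,0,0,0,0,0]
    - [0.0,0,0,0,0,0,0]
    - [0.0,-0.02,0,0,0,0,0]
    - [0.0,-0.025,0.01,0,0,0,0]
    - [0.0,-0.02,0.03,0,0,0,0]
    - [0.0,0,0.036,0,0,0,0]

```text
time_s: 13.22
tcp_pos: [450.3, -88.2, 335.3]
orientation: [1.0, 0.002, -0.001, -0.001]
force: [0.9, 0.2, -1.6]
gripper_width: 19.8
grasp_force: 30.1
```

>>> carry_out:
  increments:
    - [0.0,0,0.036,0,0,0,0]
    - [0.0,0,0.036,0,0,0,0]
    - [0.0,0,0.036,0,0,0,0]
    - [0.0,0.005,0.036,0,0,0,0]
    - [0.0,0.008,0.036,0.01,0,0,0]
    - [0.0,0.01,0.036,0.02,0,0,0]
    - [0.0,0.01,0.036,0.02,0,0,0]
    - [0.0,0,0.036,0.02,0,0,0]

```text
time_s: 13.88
tcp_pos: [486.8, -378.2, 266.6]
orientation: [1.0, 0.0, 0.001, 0.001]
force: [-0.1, 0.2, -0.5]
gripper_width: 19.9
grasp_force: 30.1
```

```bash
python3 - <<'E'
from h import *
from loc import run
s=arm.state();print(np.round(s['tcp_pos'],1))
run(dict(scanner=(449,-287,.22,3)))
f=arm.grab_frame("top")
for n in("lid_lip","lid_hinge","scan_window","scanner"): print(n,[(np.round(d["pixel"],1),round(float(d["p"]),2)) for d in arm.pinpoint(f,n)][:2])
E
python3 lev.py
```

```text
[ 486.8 -378.2  266.6]
scanner [449.66, -287.11, 0.21] err 0.691 [True, True]
lid_lip [(array([326., 169.]), 0.66)]
lid_hinge [(array([319.4, 176.5]), 0.85), (array([178. , 222.6]), 0.69)]
scan_window [(array([403.1, 224.9]), 0.54), (array([180.8, 222.7]), 0.16)]
scanner [(array([401.1, 243.3]), 0.82), (array([177.6, 220.6]), 0.5)]
tcp [ 486.3 -375.4  268.5] origin in tool x,z,pitch [-3.49530e+01  1.83578e+02 -5.00000e-03] err 0.143 tip world [ 581.7 -375.6   96.4]
tcp [ 486.1 -375.6  268.1] origin in tool x,z,pitch [-3.65850e+01  1.83563e+02 -3.00000e-03] err 0.109 tip world [ 579.8 -375.7   96.3]
```

>>> carry_out:
  increments:
    - [0.0,0,0.03,0,0,0,0]
    - [0.0,0,0,0.03,0,0,0]
    - [0.0,0,0,0.03,0,0,0]
    - [0.0,0,0,0.015,0,0,0]
    - [0.0,0,0,0.004,0,0,0]
    - [0.0,0,0,0,0,0,0]
    - [0.02,0,0,0,0,0,0]
    - [0.03,0,0,0,0,0,0]

```text
time_s: 15.2
tcp_pos: [486.0, -406.1, 188.5]
orientation: [1.0, 0.0, 0.0, 0.0]
force: [1.1, 0.5, -0.2]
gripper_width: 22.0
grasp_force: 0.0
```

>>> carry_out:
  increments:
    - [0.04,0,0,0,0,0,0]
    - [0.04,0,0,0,0,0,0]
    - [0.04,0,0,0,0,0,0]
    - [0.04,0,0,-0.02,0,0,0]
    - [0.04,0,0,-0.03,0,0,0]
    - [0.04,0,0,-0.04,0,0,0]
    - [0.04,0,0,-0.04,0,0,0]

```text
time_s: 15.78
tcp_pos: [485.2, -405.7, 318.2]
orientation: [1.0, -0.0, -0.001, -0.001]
force: [1.0, -0.6, 0.7]
gripper_width: 39.9
grasp_force: 0.0
```

Run:
```python
from h import *
from loc import run
fs=grab()
# webs: bright pixels on plate
g=[cv2.cvtColor(f["image"],cv2.COLOR_RGB2GRAY) for f in fs]
run(dict(std_step=(451,400,.1,15),std_block=(446,304,0.03,15),std_arc=(556,296,-.5,15),std_groove=(565,408,0,15)),fs)
for n,x,y in(("std_step",451,400),("std_block",446,304),("std_arc",556,296),("std_groove",565,408)):
    u,v=proj(fs[0],[x,y,55])[0]
    m=np.zeros_like(g[0]);cv2.circle(m,(int(u),int(v)),19,1,-1)
    ys,xs=np.nonzero((g[0]>85)&(m>0))
    P=np.array([onz(fs[0],(a,b),52)[:2] for a,b in zip(xs,ys)]);c=P.mean(0);w,V=np.linalg.eigh(np.cov(P.T));d=V[:,1]*np.sign(V[0,1])
    print(n,len(P),c.round(1),"yaw %.3f"%np.arctan2(d[1],d[0]),np.sqrt(w).round(1))
```

```text
std_step [451.58, 400.29, 0.15] err 0.173 [True, True]
std_block [446.42, 304.19, -0.02] err 0.088 [True, False]
std_arc [555.42, 295.38, -0.35] err 0.162 [True, True]
std_groove [564.69, 406.89, 0.04] err 0.190 [True, True]
std_step 123 [451.9 400.6] yaw 0.124 [ 4.3 20.2]
std_block 121 [446.  304.2] yaw 0.014 [ 4.6 19.1]
std_arc 86 [555.7 295.7] yaw -0.347 [ 4.4 15. ]
std_groove 137 [570.2 409. ] yaw -0.004 [10.9 25.1]
```

>>> carry_out:
  increments:
    - [0.055,0,-0.02,0,0,0,0]
    - [0.055,-0.002,-0.036,0,0,0,0]
    - [0.055,-0.002,-0.036,0,0,0,0]
    - [0.055,-0.002,-0.036,0,0,0,0]
    - [0.055,-0.002,-0.036,0,0,0,0]
    - [0.055,-0.002,-0.036,0,0,0,0]
    - [0.055,-0.002,-0.036,0,0,0,0]
    - [0.055,-0.002,-0.036,0,0,0,0]

```text
time_s: 16.95
tcp_pos: [471.1, -132.5, 317.1]
orientation: [1.0, -0.0, -0.001, -0.0]
force: [-0.3, 0.1, 0.1]
gripper_width: 55.0
grasp_force: 0.0
```

>>> carry_out:
  increments:
    - [0.055,-0.002,-0.036,0,0,0,0]
    - [0.055,-0.002,-0.036,0,0,0,0]
    - [0.055,-0.002,-0.036,0,0,0,0]
    - [0.055,-0.002,-0.036,0,0,0,0]
    - [0.055,-0.002,-0.036,0,0,0,0]
    - [0.055,-0.002,-0.036,0,0,0,0]
    - [0.055,-0.002,-0.036,0,0,0,0]
    - [0.055,-0.002,-0.036,0,0,0,0]

```text
time_s: 17.62
tcp_pos: [455.1, 155.5, 317.3]
orientation: [1.0, -0.0, -0.0, 0.0]
force: [0.1, 0.3, 0.6]
gripper_width: 55.0
grasp_force: 0.0
```

>>> carry_out:
  increments:
    - [0.045,-0.002,-0.036,0,0,0,0]
    - [0.045,-0.002,-0.036,0,0,0,0]
    - [0.045,-0.002,-0.036,0,0,0,0]
    - [0.045,-0.002,-0.036,0.01,0,0,0]
    - [0.045,0,-0.005,0.03,0,0,0]
    - [0.045,0,0,0.03,0,0,0]
    - [0.045,0,0,0.025,0,0,0]
    - [0.045,0,0,0.012,0,0,0]

```text
time_s: 18.28
tcp_pos: [445.8, 302.3, 206.5]
orientation: [1.0, 0.0, -0.003, 0.002]
force: [-1.0, -0.5, -0.2]
gripper_width: 45.4
grasp_force: 0.0
```

>>> carry_out:
  increments:
    - [0.03,0,0,0,0,0,0]
    - [0.0,0,0,0,0,0,0]
    - [0.0,0,0,0,0,0,0]
    - [0.0,0,0,0,0,0,0]
    - [0.0,0,0,0,0,0,0]
    - [0.0,0,0,0,0,0,0]
    - [0.0,0,0,0,0,0,0]
    - [0.0,0,0,0,0,0,0]

```text
time_s: 18.95
tcp_pos: [448.4, 303.0, 212.2]
orientation: [1.0, -0.0, 0.001, -0.0]
force: [-1.2, -1.1, 6.4]
gripper_width: 11.8
grasp_force: 30.0
```

>>> carry_out:
  increments:
    - [0.0,0,0,-0.01,0,0,0]
    - [0.0,0,0,-0.025,0,0,0]
    - [0.0,0,0,-0.03,0,0,0]
    - [0.0,0,0.01,-0.033,0,0,0]
    - [0.0,0.008,0.03,0,0,0,0]
    - [0.0,0.01,0.034,0,0,0,0]
    - [0.0,0.01,0.034,0,0,0,0]
    - [0.0,0.01,0.034,0,0,0,0]

```text
time_s: 19.62
tcp_pos: [485.6, 159.6, 309.5]
orientation: [1.0, 0.0, 0.0, -0.0]
force: [1.2, -0.1, -3.6]
gripper_width: 12.0
grasp_force: 30.0
```

>>> carry_out:
  increments:
    - [0.0,0.01,0.034,0,0,0,0]
    - [0.0,0.01,0.034,0,0,0,0]
    - [0.0,0.01,0.034,0,0,0,0]
    - [0.0,0.01,0.034,0,0,0,0]
    - [0.0,0.01,0.034,0,0,0,0]
    - [0.0,0.01,0.034,0,0,0,0]
    - [0.0,0.01,0.034,0,0,0,0]
    - [0.0,0.007,0.005,0,0,0,0]

```text
time_s: 20.28
tcp_pos: [563.1, -87.0, 309.4]
orientation: [1.0, -0.002, 0.0, 0.001]
force: [-0.2, 0.3, -1.9]
gripper_width: 11.9
grasp_force: 30.0
```

Run:
```python
from h import *
f=arm.grab_frame('side');s=arm.state();print(np.round(s['tcp_pos'],1),s["gripper_width"])
for n in("std_block",):print([(np.round(d["pixel"],1),round(float(d["p"]),2)) for d in arm.pinpoint(f,n)][:2])
p=np.array(s['tcp_pos']);print(proj(f,p+[0,0,-196]),proj(f,p+[10,0,-196]))
u,v=map(int,proj(f,[560,-50,100])[0]);cv2.imwrite('pics/p1.png',cv2.resize(f['image'][v-65:v+65,u-80:u+80,::-1],None,fx=4,fy=4))
```

```text
[563.9 -85.9 309.5] 11.77624755618209
[(array([282.5, 153.9]), 0.65)]
[[283.56298445 153.79545356]] [[280.3905273  153.11369398]]
```

View pics/p1.png

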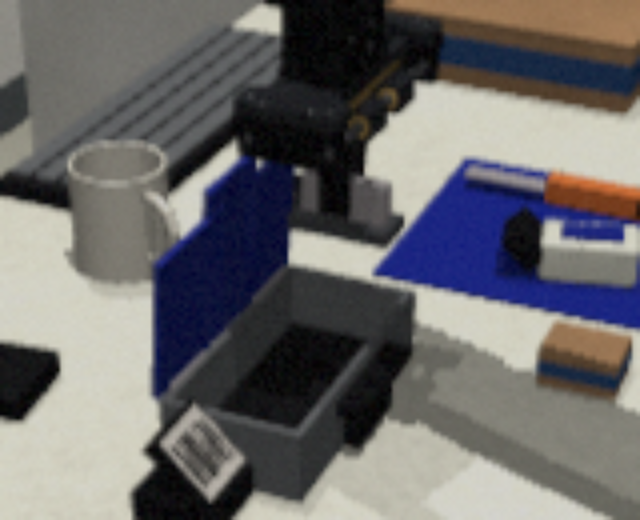

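The crop shows the block held level under the fingers (345,200) above the open case, with the cover at about 1.5 rad. I'll lower it.

>>> carry_out:
  increments:
    - [0.0,0,-0.001,0.02,0,0,0]
    - [0.0,0,0,0.025,0,0,0]
    - [0.0,0,0,0.025,0,0,0]
    - [0.0,0,0,0.018,0,0,0]
    - [0.0,0,0,0.01,0,0,0]
    - [0.0,0,0,0.005,0,0,0]
    - [0.0,0,0,0.003,0,0,0]
    - [0.0,0,0,0,0,0,0]

```text
time_s: 21.05
tcp_pos: [562.9, -80.2, 203.4]
orientation: [1.0, 0.0, 0.0, -0.0]
force: [2.3, 2.0, -2.2]
gripper_width: 11.8
grasp_force: 30.0
```

>>> carry_out:
  increments:
    - [0.0,0,-0.001,0.001,0,0,0]
    - [0.0,0,0,0.001,0,0,0]
    - [0.0,0,0,0,0,0,0]

```text
time_s: 21.3
tcp_pos: [563.0, -80.0, 203.2]
orientation: [1.0, 0.0, 0.0, 0.0]
force: [-4.6, 1.4, 11.9]
gripper_width: 11.7
grasp_force: 30.0
```

>>> carry_out:
  increments:
    - [0.02,0,0,0,0,0,0]
    - [0.02,0,0,0,0,0,0]
    - [0.02,0,0,0,0,0,0]
    - [0.02,0,0,0,0,0,0]

```text
time_s: 21.63
tcp_pos: [562.5, -80.1, 200.8]
orientation: [1.0, -0.0, -0.0, -0.0]
force: [-0.0, -0.2, -0.5]
gripper_width: 19.6
grasp_force: 0.0
```

>>> carry_out:
  increments:
    - [0.02,0,0,-0.01,0,0,0]
    - [0.02,0,0,-0.02,0,0,0]
    - [0.02,0,0,-0.035,0,0,0]
    - [0.02,0,0,-0.035,0,0,0]
    - [0.03,-0.01,-0.025,-0.01,0,0,0]
    - [0.04,-0.01,-0.035,0,0,0,0]
    - [0.045,-0.01,-0.035,0,0,0,0]
    - [0.045,-0.01,-0.035,0,0,0,0]

```text
time_s: 22.3
tcp_pos: [522.2, 50.7, 312.2]
orientation: [1.0, -0.001, 0.001, -0.0]
force: [0.7, -0.5, -0.1]
gripper_width: 39.0
grasp_force: 0.0
```

>>> carry_out:
  increments:
    - [0.045,0.005,-0.035,0,0,0,0]
    - [0.045,0.005,-0.035,0,0,0,0]
    - [0.045,0.005,-0.035,0,0,0,0]
    - [0.045,0.005,-0.035,0,0,0,0]
    - [0.045,0.005,-0.035,0,0,0,0]
    - [0.045,0.005,-0.035,0,0,0,0]
    - [0.045,0.004,-0.035,0,0,0,0]
    - [0.045,0,0,0,0,0,0.117]

```text
time_s: 22.97
tcp_pos: [556.5, 300.2, 311.8]
orientation: [0.998, -0.056, 0.001, -0.002]
force: [0.4, -0.3, 0.6]
gripper_width: 45.2
grasp_force: 0.0
```

>>> carry_out:
  increments:
    - [0.045,0,0,0,0,0,0.117]
    - [0.045,0,0,0,0,0,0.116]
    - [0.045,0,0,0,0,0,0]

```text
time_s: 23.22
tcp_pos: [556.7, 295.2, 311.2]
orientation: [0.984, -0.176, -0.0, 0.0]
force: [-0.4, -0.3, 0.4]
gripper_width: 45.0
grasp_force: 0.0
```

Run:
```python
from h import *
from loc import run
s=arm.state();print(np.round(s['tcp_pos'],1),np.round(s['orientation'],3))
fs=grab()
run(dict(std_block=(563,-80,0,6),std_step=(451,400,.13,15),std_groove=(565,407,0.02,15)),fs)
fs=[fs[1]];run(dict(std_arc=(555.5,295.5,-.35,15)),fs)
```

```text
[556.7 295.2 311.2] [ 0.984 -0.176 -0.     0.   ]
std_block [565.68, -77.85, 0.03] err 0.513 [True, True]
std_step [450.94, 400.47, 0.15] err 0.533 [True, True]
std_groove [565.21, 405.28, 0.01] err 0.085 [False, True]
std_arc [554.68, 294.12, -0.36] err 0.070 [True]
```

>>> carry_out:
  increments:
    - [0.045,0,0,0.025,0,0,0]
    - [0.045,0,0,0.03,0,0,0]
    - [0.045,0,0,0.025,0,0,0]
    - [0.045,0,0,0.015,0,0,0]
    - [0.03,0,0,0.006,0,0,0]
    - [0.0,0,0,0,0,0,0]
    - [0.0,0,0,0,0,0,0]
    - [0.0,0,0,0,0,0,0]

```text
time_s: 24.33
tcp_pos: [557.7, 295.1, 211.7]
orientation: [0.985, -0.174, 0.001, -0.001]
force: [0.1, -0.3, 0.7]
gripper_width: 26.2
grasp_force: 0.0
```

>>> carry_out:
  increments:
    - [0.0,0,0,0,0,0,0]
    - [0.0,0,0,0,0,0,0]
    - [0.0,0,0,0,0,0,0]
    - [0.0,0,0,0,0,0,0]
    - [0.0,0,0,0,0,0,0]

```text
time_s: 24.75
tcp_pos: [557.4, 294.9, 211.5]
orientation: [0.985, -0.174, 0.001, -0.0]
force: [-0.3, -1.5, 5.8]
gripper_width: 11.6
grasp_force: 30.0
```

>>> carry_out:
  increments:
    - [0.0,0,0,-0.015,0,0,0]
    - [0.0,0,0,-0.025,0,0,0]
    - [0.0,0,0,-0.03,0,0,0]
    - [0.0,0,0,-0.028,0,0,0]
    - [0.0,0,0,0,0,0,-0.117]
    - [0.0,0,0,0,0,0,-0.117]
    - [0.0,0,0,0,0,0,-0.116]
    - [0.0,0,0,0,0,0,0]

```text
time_s: 25.42
tcp_pos: [556.5, 294.8, 307.7]
orientation: [1.0, 0.002, -0.0, 0.0]
force: [-0.2, 0.2, -2.8]
gripper_width: 11.7
grasp_force: 30.0
```

>>> carry_out:
  increments:
    - [0.0,0.001,0.025,0,0,0,0]
    - [0.0,0.001,0.036,0,0,0,0]
    - [0.0,0.001,0.036,0,0,0,0]
    - [0.0,0.001,0.036,0,0,0,0]
    - [0.0,0.001,0.036,0,0,0,0]
    - [0.0,0.001,0.036,0,0,0,0]
    - [0.0,0,0.036,0,0,0,0]
    - [0.0,0,0.036,0,0,0,0]

```text
time_s: 26.08
tcp_pos: [562.3, 16.2, 307.6]
orientation: [1.0, -0.002, -0.0, -0.0]
force: [0.5, -0.8, -1.7]
gripper_width: 11.7
grasp_force: 30.0
```

>>> carry_out:
  increments:
    - [0.0,0,0.036,0,0,0,0]
    - [0.0,0,0.016,0,0,0,0]
    - [0.0,0,0,0,0,0,0]
    - [0.0,0,0,0,0,0,0]

```text
time_s: 26.42
tcp_pos: [562.6, -35.1, 307.5]
orientation: [1.0, -0.003, -0.0, -0.0]
force: [0.9, 0.6, -1.4]
gripper_width: 11.6
grasp_force: 30.0
```

>>> carry_out:
  increments:
    - [0.0,0,0,0.02,0,0,0]
    - [0.0,0,0,0.025,0,0,0]
    - [0.0,0,0,0.025,0,0,0]
    - [0.0,0,0,0.018,0,0,0]
    - [0.0,0,0,0.01,0,0,0]
    - [0.0,0,0,0.005,0,0,0]
    - [0.0,0,0,0.003,0,0,0]
    - [0.0,0,0,0,0,0,0]

```text
time_s: 27.08
tcp_pos: [563.0, -33.3, 202.9]
orientation: [1.0, 0.0, -0.0, -0.0]
force: [0.9, -0.3, -1.9]
gripper_width: 11.8
grasp_force: 30.0
```

>>> carry_out:
  increments:
    - [0.02,0,0,0,0,0,0]
    - [0.02,0,0,0,0,0,0]
    - [0.02,0,0,0,0,0,0]
    - [0.02,0,0,0,0,0,0]

```text
time_s: 27.42
tcp_pos: [563.2, -34.2, 202.6]
orientation: [1.0, -0.0, 0.001, 0.0]
force: [0.4, -0.3, -0.6]
gripper_width: 19.3
grasp_force: 0.0
```

>>> carry_out:
  increments:
    - [0.02,0,0,-0.01,0,0,0]
    - [0.02,0,0,-0.02,0,0,0]
    - [0.02,0,0,-0.035,0,0,0]
    - [0.02,0,0,-0.035,0,0,0]
    - [0.03,-0.005,-0.025,-0.005,0,0,0]
    - [0.04,-0.005,-0.035,0,0,0,0]
    - [0.045,-0.005,-0.035,0,0,0,0]
    - [0.045,-0.005,-0.035,0,0,0,0]

```text
time_s: 28.08
tcp_pos: [542.6, 96.7, 308.5]
orientation: [1.0, -0.001, 0.001, -0.0]
force: [0.7, 0.4, -0.6]
gripper_width: 38.8
grasp_force: 0.0
```

>>> carry_out:
  increments:
    - [0.045,-0.011,-0.033,0,0,0,0]
    - [0.045,-0.011,-0.035,0,0,0,0]
    - [0.045,-0.011,-0.035,0,0,0,0]
    - [0.045,-0.011,-0.035,0,0,0,0]
    - [0.045,-0.011,-0.035,0,0,0,0]
    - [0.045,-0.011,-0.035,0,0,0,0]
    - [0.045,-0.011,-0.035,0,0,0,0]
    - [0.045,-0.011,-0.035,0,0,0,0]

```text
time_s: 28.75
tcp_pos: [454.1, 375.4, 308.1]
orientation: [1.0, -0.0, 0.0, -0.0]
force: [0.0, 0.8, 0.7]
gripper_width: 44.6
grasp_force: 0.0
```

>>> carry_out:
  increments:
    - [0.045,-0.008,-0.025,0,0,0,0]
    - [0.045,0,0,0,0,0,-0.07]
    - [0.045,0,0,0,0,0,-0.07]
    - [0.045,0,0,0,0,0,0]

```text
time_s: 29.08
tcp_pos: [446.5, 399.5, 307.7]
orientation: [0.997, 0.072, 0.0, -0.0]
force: [-1.0, 1.3, -0.1]
gripper_width: 45.1
grasp_force: 0.0
```

Run:
```python
from h import *
from loc import run
s=arm.state();print(np.round(s['tcp_pos'],1),np.round(s['orientation'],3))
fs=grab()
run(dict(std_arc=(563,-34,0,6),std_block=(563,-80,0,6)),fs)
run(dict(std_step=(451,400,.13,15),std_groove=(565,407,0.02,15)),[fs[1]])
```

```text
[446.5 399.5 307.7] [ 0.997  0.072  0.    -0.   ]
std_arc [563.78, -31.94, 0.0] err 0.481 [True, True]
std_block [563.87, -79.1, -0.02] err 0.683 [True, True]
std_step [450.74, 399.69, 0.17] err 0.087 [True]
std_groove [566.79, 405.7, 0.02] err 0.080 [True]
```

>>> carry_out:
  increments:
    - [0.045,0,0,0.025,0,0,0]
    - [0.045,0,0,0.03,0,0,0]
    - [0.045,0,0,0.025,0,0,0]
    - [0.045,0,0,0.011,0,0,0]
    - [0.03,0,0,0.005,0,0,0]
    - [0.0,0,0,0,0,0,0]
    - [0.0,0,0,0,0,0,0]
    - [0.0,0,0,0,0,0,0]

```text
time_s: 30.15
tcp_pos: [447.7, 399.4, 212.9]
orientation: [0.998, 0.07, 0.001, -0.001]
force: [-0.5, -0.1, 0.0]
gripper_width: 26.1
grasp_force: 0.0
```

>>> carry_out:
  increments:
    - [0.0,0,0,0,0,0,0]
    - [0.0,0,0,0,0,0,0]
    - [0.0,0,0,0,0,0,0]
    - [0.0,0,0,0,0,0,0]
    - [0.0,0,0,0,0,0,0]

```text
time_s: 30.57
tcp_pos: [447.4, 399.2, 212.3]
orientation: [0.998, 0.07, 0.001, -0.001]
force: [-0.7, 0.0, 6.3]
gripper_width: 12.2
grasp_force: 29.9
```

>>> carry_out:
  increments:
    - [0.0,0,0,-0.015,0,0,0]
    - [0.0,0,0,-0.025,0,0,0]
    - [0.0,0,0,-0.03,0,0,0]
    - [0.0,0,0,-0.028,0,0,0]
    - [0.0,0,0,0,0,0,0.07]
    - [0.0,0,0,0,0,0,0.07]
    - [0.0,0,0,0,0,0,0]

```text
time_s: 31.15
tcp_pos: [446.7, 398.7, 309.2]
orientation: [1.0, -0.001, 0.0, -0.0]
force: [-0.5, -0.9, -2.8]
gripper_width: 11.7
grasp_force: 29.9
```

>>> carry_out:
  increments:
    - [0.0,0.01,0.033,0,0,0,0]
    - [0.0,0.01,0.035,0,0,0,0]
    - [0.0,0.01,0.035,0,0,0,0]
    - [0.0,0.01,0.035,0,0,0,0]
    - [0.0,0.01,0.035,0,0,0,0]
    - [0.0,0.01,0.035,0,0,0,0]
    - [0.0,0.01,0.035,0,0,0,0]
    - [0.0,0.01,0.035,0,0,0,0]

```text
time_s: 31.82
tcp_pos: [526.5, 119.0, 308.0]
orientation: [1.0, 0.001, -0.001, 0.0]
force: [0.4, 1.1, -2.1]
gripper_width: 11.9
grasp_force: 29.9
```

>>> carry_out:
  increments:
    - [0.0,0.01,0.035,0,0,0,0]
    - [0.0,0.01,0.035,0,0,0,0]
    - [0.0,0.01,0.035,0,0,0,0]
    - [0.0,0.002,0.003,0,0,0,0]
    - [0.0,0,0,0,0,0,0]

```text
time_s: 32.23
tcp_pos: [558.9, 10.6, 308.1]
orientation: [1.0, -0.001, -0.001, -0.0]
force: [-0.5, 0.7, -2.4]
gripper_width: 11.7
grasp_force: 29.9
```

Run:
```python
from h import *
f=arm.grab_frame('side');s=arm.state();print(np.round(s['tcp_pos'],1),np.round(s['orientation'],3),s["gripper_width"])
m=msk(f,"std_step");p=np.array(s['tcp_pos'])
v,e=fit([f],[m],"std_step",(p[0]+4,p[1],0),p[2]-197.3);print(v,e)
```

```text
[558.5  12.1 308. ] [ 1.    -0.    -0.001 -0.   ] 11.645037226520776
[5.63304533e+02 9.63484568e+00 1.88125451e-02] 0.28386255040834996
```

>>> carry_out:
  increments:
    - [0.0,0,0,0.02,0,0,0]
    - [0.0,0,0,0.025,0,0,0]
    - [0.0,0,0,0.025,0,0,0]
    - [0.0,0,0,0.018,0,0,0]
    - [0.0,0,0,0.01,0,0,0]
    - [0.0,0,0,0.004,0,0,0]
    - [0.0,0,0,0.003,0,0,0]
    - [0.0,0,0,0,0,0,0]

```text
time_s: 33.0
tcp_pos: [559.0, 13.4, 204.3]
orientation: [1.0, 0.0, 0.0, -0.0]
force: [0.2, 1.2, -1.8]
gripper_width: 11.8
grasp_force: 29.9
```

>>> carry_out:
  increments:
    - [0.02,0,0,0,0,0,0]
    - [0.02,0,0,0,0,0,0]
    - [0.02,0,0,0,0,0,0]
    - [0.02,0,0,0,0,0,0]

```text
time_s: 33.33
tcp_pos: [559.4, 12.6, 205.1]
orientation: [1.0, -0.0, 0.001, 0.0]
force: [0.3, 0.7, 0.3]
gripper_width: 19.5
grasp_force: 0.0
```

>>> carry_out:
  increments:
    - [0.02,0,0,-0.01,0,0,0]
    - [0.02,0,0,-0.02,0,0,0]
    - [0.02,0,0,-0.035,0,0,0]
    - [0.02,0,0,-0.035,0,0,0]
    - [0.03,0,-0.025,-0.005,0,0,0]
    - [0.04,0,-0.035,0,0,0,0]
    - [0.045,0,-0.035,0,0,0,0]
    - [0.045,0,-0.035,0,0,0,0]

```text
time_s: 34.0
tcp_pos: [558.9, 143.8, 310.8]
orientation: [1.0, -0.001, 0.001, -0.0]
force: [0.8, -0.8, 0.4]
gripper_width: 38.6
grasp_force: 0.0
```

>>> carry_out:
  increments:
    - [0.045,0.001,-0.035,0,0,0,0]
    - [0.045,0.001,-0.036,0,0,0,0]
    - [0.045,0.001,-0.036,0,0,0,0]
    - [0.045,0.001,-0.036,0,0,0,0]
    - [0.045,0.001,-0.036,0,0,0,0]
    - [0.045,0.001,-0.036,0,0,0,0]
    - [0.045,0,-0.036,0,0,0,0]
    - [0.045,0,-0.012,0,0,0,-0.02]

```text
time_s: 34.67
tcp_pos: [563.9, 410.2, 310.2]
orientation: [1.0, 0.011, 0.001, -0.001]
force: [-0.8, -0.5, 0.3]
gripper_width: 44.8
grasp_force: 0.0
```

>>> carry_out:
  increments:
    - [0.045,0,0,0.02,0,0,0]
    - [0.045,0,0,0.02,0,0,0]
    - [0.045,0,0,0,0,0,0]

```text
time_s: 34.92
tcp_pos: [563.3, 405.0, 264.8]
orientation: [1.0, 0.01, -0.003, 0.002]
force: [-0.9, 0.4, -1.0]
gripper_width: 45.1
grasp_force: 0.0
```

Run:
```python
from h import *
from loc import run
s=arm.state();print(np.round(s['tcp_pos'],1),np.round(s['orientation'],3))
fs=grab()
run(dict(std_step=(563,12,0,6),std_arc=(563,-34,0,6),std_block=(563,-80,0,6)),fs)
run(dict(std_groove=(565,407,0.02,15)),[fs[1]])
f=fs[0];cv2.imwrite('pics/p2.png',np.vstack([cv2.resize(g['image'][v-50:v+50,u-80:u+80,::-1],None,fx=k,fy=k) for g,u,v,k in((fs[0],310,190,3),(fs[1],255,195,3))]))
```

```text
[563.3 405.  264.8] [ 1.     0.01  -0.003  0.002]
std_step [568.17, 14.25, 0.03] err 0.489 [True, True]
std_arc [563.55, -33.09, -0.05] err 0.803 [True, True]
std_block [562.84, -79.27, -0.0] err 0.660 [True, True]
std_groove [565.71, 407.0, 0.04] err 0.114 [True]
```

View pics/p2.png

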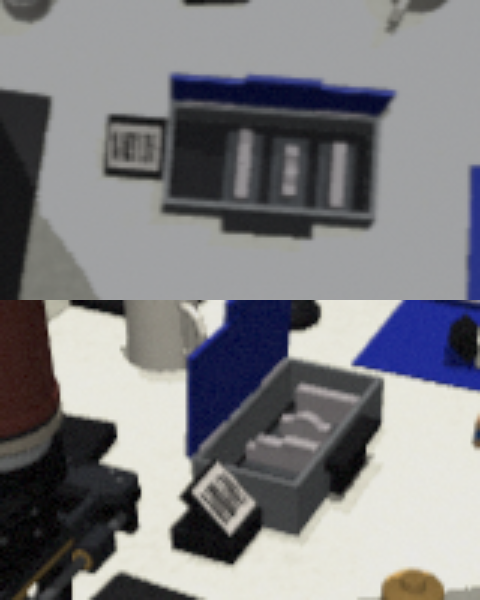

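Three standards stand flat in the case, at top-crop (243,163), (290,168) and (337,172). The left end is free for the groove.

>>> carry_out:
  increments:
    - [0.045,0.001,0,0.025,0,0,0]
    - [0.045,0,-0.001,0.022,0,0,0]
    - [0.045,0,0,0.01,0,0,0]
    - [0.03,0,0,0,0,0,0]
    - [0.0,0,0,0,0,0,0]
    - [0.0,0,0,0,0,0,0]
    - [0.0,0,0,0,0,0,0]
    - [0.0,0,0,0,0,0,0]

```text
time_s: 36.03
tcp_pos: [566.4, 407.1, 213.7]
orientation: [1.0, 0.01, 0.001, -0.001]
force: [-0.9, -0.4, -0.7]
gripper_width: 19.7
grasp_force: 0.0
```

>>> carry_out:
  increments:
    - [0.0,0,0,0,0,0,0]
    - [0.0,0,0,0,0,0,0]
    - [0.0,0,0,0,0,0,0]
    - [0.0,0,0,0,0,0,0]

```text
time_s: 36.37
tcp_pos: [566.3, 407.0, 213.1]
orientation: [1.0, 0.01, 0.001, -0.0]
force: [-0.1, -1.4, 6.5]
gripper_width: 11.7
grasp_force: 30.0
```

>>> carry_out:
  increments:
    - [0.0,0,0,-0.015,0,0,0]
    - [0.0,0,0,-0.025,0,0,0]
    - [0.0,0,0,-0.03,0,0,0]
    - [0.0,0,0,-0.028,0,0,0.02]
    - [0.0,0,0.02,0,0,0,0]
    - [0.0,0,0.036,0,0,0,0]
    - [0.0,0,0.036,0,0,0,0]
    - [0.0,0,0.036,0,0,0,0]

```text
time_s: 37.03
tcp_pos: [565.1, 277.8, 310.3]
orientation: [1.0, 0.001, -0.0, 0.0]
force: [0.9, -1.0, -1.5]
gripper_width: 11.9
grasp_force: 30.0
```

>>> carry_out:
  increments:
    - [0.0,0,0.036,0,0,0,0]
    - [0.0,0,0.036,0,0,0,0]
    - [0.0,0,0.036,0,0,0,0]
    - [0.0,0,0.036,0,0,0,0]
    - [0.0,0,0.036,0,0,0,0]
    - [0.0,0,0.036,0,0,0,0]
    - [0.0,0,0,0,0,0,0]
    - [0.0,0,0,0,0,0,0]

```text
time_s: 37.7
tcp_pos: [565.7, 60.9, 310.3]
orientation: [1.0, -0.002, -0.0, -0.0]
force: [-0.7, 0.6, -0.6]
gripper_width: 11.8
grasp_force: 30.0
```

>>> carry_out:
  increments:
    - [0.0,0,0,0,0,0,0]
    - [0.0,0,0,0,0,0,0]

```text
time_s: 37.87
tcp_pos: [565.7, 63.8, 310.0]
orientation: [1.0, 0.0, -0.0, -0.0]
force: [0.0, 0.5, -1.1]
gripper_width: 11.5
grasp_force: 30.0
```

>>> carry_out:
  increments:
    - [0.0,-0.002,0.005,0.02,0,0,0]
    - [0.0,0,0,0.025,0,0,0]
    - [0.0,0,0,0.025,0,0,0]
    - [0.0,0,0,0.018,0,0,0]
    - [0.0,0,0,0.01,0,0,0]
    - [0.0,0,0,0.005,0,0,0]
    - [0.0,0,0,0.003,0,0,0]
    - [0.0,0,0,0,0,0,0]

```text
time_s: 38.53
tcp_pos: [564.1, 58.6, 204.8]
orientation: [1.0, 0.0, 0.0, -0.0]
force: [0.6, 0.0, -0.7]
gripper_width: 11.7
grasp_force: 30.0
```

>>> carry_out:
  increments:
    - [0.02,0,0,0,0,0,0]
    - [0.02,0,0,0,0,0,0]
    - [0.02,0,0,0,0,0,0]
    - [0.02,0,0,0,0,0,0]

```text
time_s: 38.87
tcp_pos: [564.2, 57.8, 204.7]
orientation: [1.0, -0.0, 0.001, 0.0]
force: [0.7, -0.1, 0.2]
gripper_width: 19.5
grasp_force: 0.0
```

>>> carry_out:
  increments:
    - [0.02,0,0,-0.01,0,0,0]
    - [0.02,0,0,-0.02,0,0,0]
    - [0.02,0,0,-0.035,0,0,0]
    - [0.02,0,0,-0.035,0,0,0]
    - [0.04,-0.015,0.025,-0.005,0,0,0]
    - [0.06,-0.015,0.036,0,0,0,0]
    - [0.08,-0.015,0.036,0,0,0,0]
    - [0.087,-0.015,0.036,0,0,0,0]

```text
time_s: 39.53
tcp_pos: [503.1, -76.2, 310.4]
orientation: [1.0, 0.001, 0.001, 0.0]
force: [0.3, -1.3, -0.0]
gripper_width: 38.9
grasp_force: 0.0
```

Run:
```python
from h import *
from loc import run
s=arm.state();print(np.round(s['tcp_pos'],1),np.round(s['orientation'],3))
fs=grab()
run(dict(std_groove=(564,58,0,6),std_step=(563,12,0,6)),fs)
for i in(0,1): run(dict(scanner=(449.5,-287.3,0.21,3)),[fs[i]])
run(dict(scanner=(449.5,-287.3,0.21,3)),fs)
def P(n): 
    a=[arm.pinpoint(f,n) for f in fs]
    for x in a: print(n,[(np.round(d["pixel"],1).tolist(),round(float(d["p"]),2)) for d in x[:2]])
    if all(a): print(tri(fs,[k[0]["pixel"] for k in a]))
P("label");P("scan_window");P("scanner")
```

```text
[503.1 -76.2 310.4] [1.    0.001 0.001 0.   ]
std_groove [567.25, 60.1, 0.03] err 0.080 [True, False]
std_step [567.33, 15.42, -0.02] err 1.014 [True, True]
scanner [448.88, -285.85, 0.28] err 0.100 [True]
scanner [450.69, -292.7, 0.21] err 0.152 [True]
scanner [449.29, -286.6, 0.25] err 0.274 [True, True]
label [([274.5, 190.0], 0.65)]
label [([248.6, 209.3], 0.64)]
(array([567.56173437, 123.00986676,  49.27189985]), np.float64(1.0426615560745347))
scan_window []
scan_window [([326.5, 162.1], 0.91)]
scanner [([407.0, 242.3], 0.7)]
scanner [([337.6, 165.4], 0.75)]
(array([ 4.53742709e+02, -2.86802460e+02,  8.55958451e-02]), np.float64(0.5986319658340449))
```

>>> carry_out:
  increments:
    - [0.087,-0.01,0.035,0,0,0,0]
    - [0.087,-0.01,0.036,0,0,0,0]
    - [0.087,-0.01,0.036,0,0,0,0]
    - [0.087,-0.01,0.036,0,0,0,0]
    - [0.087,-0.01,0.036,0,0,0,0]
    - [0.087,-0.011,0.034,0,0,0,0]
    - [0.087,0,0,0,0,0,-0.11]
    - [0.087,0,0,0,0,0,-0.11]

```text
time_s: 41.0
tcp_pos: [441.8, -290.5, 309.0]
orientation: [0.994, 0.11, 0.0, 0.0]
force: [0.8, 0.8, -0.6]
gripper_width: 87.1
grasp_force: 0.0
```

>>> carry_out:
  increments:
    - [0.087,0,0,0.03,0,0,0]
    - [0.087,0,0,0.02,0,0,0]
    - [0.087,0,0,0,0,0,0]
    - [0.087,0,0,0,0,0,0]

```text
time_s: 41.33
tcp_pos: [442.2, -287.8, 257.9]
orientation: [0.994, 0.11, -0.001, -0.001]
force: [-0.4, -0.2, 0.4]
gripper_width: 86.8
grasp_force: 0.0
```

Position is on target (442,-288), so I go down and grip.

>>> carry_out:
  increments:
    - [0.087,0,0,0.025,0,0,0]
    - [0.087,0,0,0.025,0,0,0]
    - [0.087,0,0,0.014,0,0,0]
    - [0.06,0,0,0.002,0,0,0]
    - [0.03,0,0,0,0,0,0]
    - [0.03,0,0,0,0,0,0]
    - [0.03,0,0,0,0,0,0]
    - [0.03,0,0,0,0,0,0]

```text
time_s: 42.0
tcp_pos: [443.4, -288.8, 194.7]
orientation: [0.994, 0.11, 0.001, 0.001]
force: [1.3, 0.2, 0.2]
gripper_width: 61.3
grasp_force: 0.0
```

>>> carry_out:
  increments:
    - [0.03,0,0,0,0,0,0]
    - [0.03,0,0,0,0,0,0]
    - [0.03,0,0,0,0,0,0]
    - [0.03,0,0,0,0,0,0]

```text
time_s: 42.33
tcp_pos: [443.0, -288.4, 193.6]
orientation: [0.994, 0.11, 0.0, 0.0]
force: [-1.6, 0.2, 5.2]
gripper_width: 46.1
grasp_force: 29.6
```

>>> carry_out:
  increments:
    - [0.03,0,0,-0.015,0,0,0]
    - [0.03,0,0,-0.03,0,0,0]
    - [0.03,0,0,-0.035,0,0,0]
    - [0.03,0,0,-0.035,0,0,0]
    - [0.03,0,0,0,0,0,0.11]
    - [0.03,0,0,0,0,0,0.11]
    - [0.03,0,0,0,0,0,0]

```text
time_s: 42.92
tcp_pos: [442.6, -288.1, 308.3]
orientation: [1.0, -0.002, 0.0, 0.0]
force: [0.2, 0.1, -1.8]
gripper_width: 46.0
grasp_force: 29.6
```

Run:
```python
from h import *
fs=grab();s=arm.state();p=np.array(s["tcp_pos"]);print(p.round(1),np.round(s["orientation"],3),s["gripper_width"])
# label: bright component surrounded by black holder -> fit 50x50 45deg quad
C=[]
for f in fs:
    u,v=proj(f,[569,124,44])[0];g=cv2.cvtColor(f["image"],cv2.COLOR_RGB2GRAY)
    x0,y0=int(u)-14,int(v)-14;k=8
    b=cv2.resize(g[y0:y0+28,x0:x0+28],None,fx=k,fy=k,interpolation=cv2.INTER_CUBIC)
    m=cv2.morphologyEx((b>110).astype(np.uint8),cv2.MORPH_CLOSE,np.ones((15,15)))
    n,l,st,ce=cv2.connectedComponentsWithStats(m)
    for i in range(1,n):
        if st[i][4]>1500: print(st[i].tolist(),(ce[i]/k+[x0,y0]).round(1))
    i=min((i for i in range(1,n) if st[i][4]>1500),key=lambda i:np.hypot(*(ce[i]/k-14)))
    C.append((ce[i]+.5)/k-.5+[x0,y0])
print("label",tri(fs,C))
f=fs[1];m=msk(f,"scanner")
o=p+[7.4,0,-190.5];print("scanner model",o.round(1))
for z in (o[2],): print(fit([f],[m],"scanner",(o[0],o[1],0),z))
for n in("scan_window",):
    a=[arm.pinpoint(f,n) for f in fs]
    for x in a: print(n,[(np.round(d["pixel"],1).tolist(),round(float(d["p"]),2)) for d in x[:2]])
print(proj(f,o+[41.5,0,17.5]),proj(fs[0],o+[41.5,0,17.5]))
big=[cv2.resize(g["image"][v-35:v+35,u-50:u+50,::-1],None,fx=4,fy=4) for g,u,v in((fs[0],*map(int,proj(fs[0],[569,124,44])[0])),(fs[1],*map(int,proj(fs[1],[569,124,44])[0])),)]
cv2.imwrite("pics/lab.png",np.hstack(big))
```

```text
[ 442.4 -287.9  307.1] [ 1.     0.002 -0.001 -0.001] 46.13470676764824
[0, 0, 224, 224, 29023] [270.1 186.8]
[0, 0, 209, 211, 17366] [245.6 209.2]
label (array([572.10420071, 137.11376141,  59.12425378]), np.float64(0.14312151077055546))
scanner model [ 449.8 -287.9  116.6]
(array([ 4.48250990e+02, -2.89634151e+02,  1.96932567e-01]), np.float64(0.38733235702173574))
scan_window [([319.6, 175.1], 0.56)]
scan_window [([332.8, 125.8], 0.78)]
[[330.58838656 125.51516244]] [[419.03030756 221.82765594]]
```

View pics/lab.png

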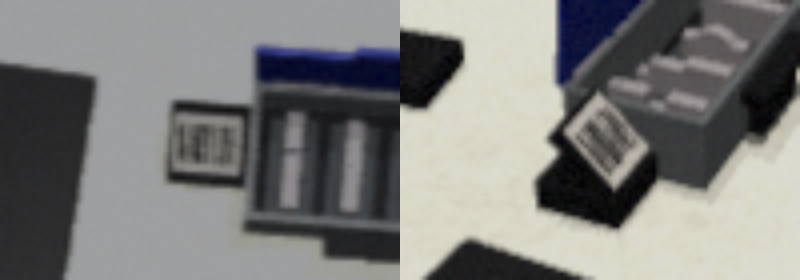

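The crops show four webs in the case. The label centre is at (207,143) in the top crop and (608,141) in the side crop. I'll triangulate that and aim.

Run:
```python
from h import *
fs=grab();C=[]
for f,(a,b) in zip(fs,((207,143),(208,141))):
    u,v=map(int,proj(f,[569,124,44])[0]);C.append(np.array([u-50+a/4-.4,v-35+b/4-.4]))
X,e=tri(fs,C);print("label",X,e)
w=X+100*np.array([-.7071,0,.7071]);o=w-[41.5,0,17.5];print("scanner origin",o,"TCP",o-[7.4,0,-190.5])
```

```text
label [569.0339199  122.50580006  44.64938073] 0.5022740614938357
scanner origin [456.8239199  122.50580006  97.85938073] TCP [449.4239199  122.50580006 288.35938073]
```

>>> carry_out:
  increments:
    - [0.03,0,-0.02,0,0,0,0]
    - [0.03,0.001,-0.036,0,0,0,0]
    - [0.03,0.001,-0.036,0,0,0,0]
    - [0.03,0.001,-0.036,0,0,0,0]
    - [0.03,0.001,-0.036,0,0,0,0]
    - [0.03,0.001,-0.036,0,0,0,0]
    - [0.03,0.001,-0.036,0,0,0,0]
    - [0.03,0.001,-0.036,0,0,0,0]

```text
time_s: 43.93
tcp_pos: [449.4, -14.6, 307.9]
orientation: [1.0, 0.0, 0.0, -0.0]
force: [0.6, -0.3, -0.5]
gripper_width: 46.2
grasp_force: 29.6
```

>>> carry_out:
  increments:
    - [0.03,0,-0.036,0,0,0,0]
    - [0.03,0,-0.036,0,0,0,0]
    - [0.03,0,-0.036,0,0,0,0]
    - [0.03,0,-0.025,0.01,0,0,0]
    - [0.03,0,-0.008,0.009,0,0,0]
    - [0.03,0,0,0,0,0,0]
    - [0.03,0,0,0,0,0,0]
    - [0.03,0,0,0,0,0,0]

```text
time_s: 44.6
tcp_pos: [449.9, 123.8, 288.9]
orientation: [1.0, -0.0, -0.0, 0.0]
force: [0.0, 0.1, -1.7]
gripper_width: 46.2
grasp_force: 29.6
```

Run:
```python
from h import *
fs=grab();s=arm.state();p=np.array(s["tcp_pos"]);print(p.round(1),np.round(s["orientation"],3),s["gripper_width"])
f=fs[1]
for n in("scan_window","label","lid_lip"):
    a=[arm.pinpoint(g,n) for g in fs]
    for x in a: print(n,[(np.round(d["pixel"],1).tolist(),round(float(d["p"]),2)) for d in x[:2]])
print("expected window px",[proj(g,p+[48.9,0,-173])[0].round(1) for g in fs],"label",[proj(g,[569,122.5,44.6])[0].round(1) for g in fs])
u,v=map(int,proj(f,[510,122,80])[0]);cv2.imwrite("pics/aim.png",cv2.resize(f["image"][v-60:v+60,u-80:u+80,::-1],None,fx=4,fy=4))
```

```text
[450.2 123.6 289.3] [ 1.    -0.001  0.     0.   ] 46.33929354405237
scan_window []
scan_window [([274.2, 192.7], 0.91)]
label [([273.9, 188.0], 0.58), ([317.2, 197.5], 0.28)]
label [([250.9, 212.8], 0.95)]
lid_lip [([324.3, 168.6], 0.97)]
lid_lip [([257.6, 137.9], 0.77)]
expected window px [array([271.5, 207. ]), array([273.3, 193.9])] label [array([274.5, 188.9]), array([249.2, 210.8])]
```

View pics/aim.png

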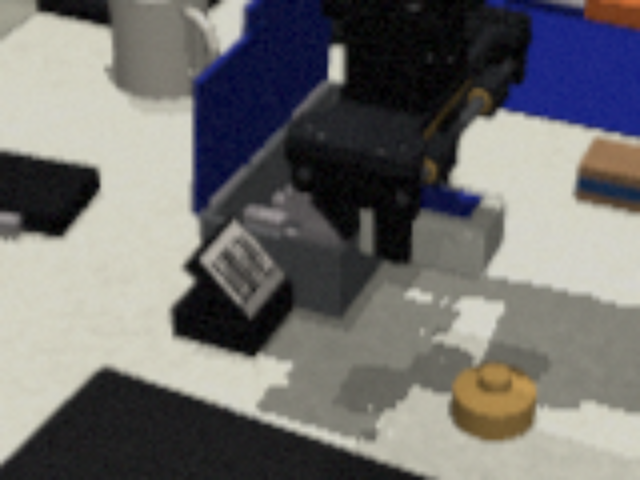

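The side crop shows the scanner level, with its nose at (330,215) towards the label at (243,268). The network's window and label pixels fall within 2 px of my expectation. I'll hold still.

>>> carry_out:
  increments:
    - [0.03,0,0,0,0,0,0]
    - [0.03,0,0,0,0,0,0]
    - [0.03,0,0,0,0,0,0]
    - [0.03,0,0,0,0,0,0]
    - [0.03,0,0,0,0,0,0]
    - [0.03,0,0,0,0,0,0]
    - [0.03,0,0,0,0,0,0]
    - [0.03,0,0,0,0,0,0]

```text
time_s: 45.67
tcp_pos: [449.8, 124.9, 288.9]
orientation: [1.0, -0.0, -0.0, 0.0]
force: [0.4, 0.3, -2.0]
gripper_width: 46.3
grasp_force: 29.6
```

>>> carry_out:
  increments:
    - [0.03,0,0,0,0,0,0]
    - [0.03,0,0,0,0,0,0]
    - [0.03,0,0,0,0,0,0]
    - [0.03,0,0,0,0,0,0]
    - [0.03,0,0,0,0,0,0]
    - [0.03,0,0,0,0,0,0]
    - [0.03,0,0,0,0,0,0]
    - [0.03,0,0,0,0,0,0]

```text
time_s: 46.33
tcp_pos: [449.8, 124.8, 288.9]
orientation: [1.0, -0.0, -0.0, 0.0]
force: [-0.4, -0.3, -2.0]
gripper_width: 46.4
grasp_force: 29.6
```

>>> carry_out:
  increments:
    - [0.03,0,0,0,0,0,0]
    - [0.03,0,0,0,0,0,0]
    - [0.03,0,0,0,0,0,0]
    - [0.03,0,0,0,0,0,0]
    - [0.03,0,0,0,0,0,0]
    - [0.03,0,0,0,0,0,0]
    - [0.03,0,0,0,0,0,0]
    - [0.03,0,0,0,0,0,0]

```text
time_s: 47.0
tcp_pos: [449.8, 124.8, 288.9]
orientation: [1.0, -0.0, 0.0, -0.0]
force: [1.0, -1.3, -1.9]
gripper_width: 46.1
grasp_force: 29.6
```

>>> carry_out:
  increments:
    - [0.03,0,0,0,0,0,0]
    - [0.03,0,0,0,0,0,0]
    - [0.03,0,0,0,0,0,0]
    - [0.03,0,0,0,0,0,0]
    - [0.03,0,0,0,0,0,0]
    - [0.03,0,0,0,0,0,0]
    - [0.03,0,0,0,0,0,0]
    - [0.03,0,0,0,0,0,0]

```text
time_s: 47.67
tcp_pos: [449.8, 124.8, 288.9]
orientation: [1.0, -0.0, -0.0, 0.0]
force: [-0.1, 0.2, -1.9]
gripper_width: 46.1
grasp_force: 29.6
```

>>> carry_out:
  increments:
    - [0.03,0,0,-0.018,0,0,0]
    - [0.03,0,0.02,0,0,0,0]
    - [0.03,-0.001,0.036,0,0,0,0]
    - [0.03,-0.001,0.036,0,0,0,0]
    - [0.03,-0.001,0.036,0,0,0,0]
    - [0.03,-0.001,0.036,0,0,0,0]
    - [0.03,-0.001,0.036,0,0,0,0]
    - [0.03,-0.001,0.036,0,0,0,0]

```text
time_s: 48.33
tcp_pos: [443.3, -112.8, 307.1]
orientation: [1.0, -0.0, 0.0, 0.0]
force: [0.5, 0.1, -0.3]
gripper_width: 46.2
grasp_force: 29.6
```

>>> carry_out:
  increments:
    - [0.03,0,0.036,0,0,0,0]
    - [0.03,0,0.036,0,0,0,0]
    - [0.03,0,0.036,0,0,0,0]
    - [0.03,0,0.036,0,0,0,0]
    - [0.03,0,0.02,0,0,0,0]
    - [0.03,0,0,0,0,0,0]
    - [0.03,0,0,0,0,0,0]
    - [0.03,0,0,0,0,0,0]

```text
time_s: 49.0
tcp_pos: [443.5, -274.7, 306.5]
orientation: [1.0, -0.0, -0.0, -0.001]
force: [-0.2, 0.1, -2.6]
gripper_width: 46.3
grasp_force: 29.6
```

Run:
```python
from h import *
from loc import run
s=arm.state();print(np.round(s["tcp_pos"],1),s["time_s"])
fs=grab();run(dict(blade=(448,-404,0,3),std_groove=(564,58,0,6)),fs)
f=fs[0];a=[k for k in arm.pinpoint(f,"blade_tip")];print([(np.round(d["pixel"],1).tolist(),round(float(d["p"]),2)) for d in a[:2]], proj(f,[578,-404,15]))
```

```text
[ 443.5 -274.7  306.5] 49.0
blade [450.05, -407.86, -0.0] err 0.245 [False, True]
std_groove [567.15, 58.64, -0.01] err 0.910 [True, True]
[([261.7, 251.7], 0.57), ([199.3, 207.0], 0.5)] [[448.7501233  203.83963369]]
```

>>> carry_out:
  increments:
    - [0.03,0,0,0.025,0,0,0]
    - [0.03,0,0,0.03,0,0,0]
    - [0.03,0,0,0.03,0,0,0]
    - [0.03,0,0,0.016,0,0,0]
    - [0.03,0,0,0.008,0,0,0]
    - [0.03,0,0,0.003,0,0,0]
    - [0.03,0,0,0,0,0,0]

```text
time_s: 49.93
tcp_pos: [443.9, -275.1, 195.1]
orientation: [1.0, 0.0, -0.0, -0.0]
force: [0.3, 0.4, -1.3]
gripper_width: 46.5
grasp_force: 29.6
```

>>> carry_out:
  increments:
    - [0.055,0,0,0.001,0,0,0]
    - [0.07,0,0,0,0,0,0]
    - [0.07,0,0,0,0,0,0]
    - [0.07,0,0,0,0,0,0]
    - [0.07,0,0,0,0,0,0]
    - [0.07,0,0,0,0,0,0]

```text
time_s: 50.43
tcp_pos: [443.9, -275.3, 194.3]
orientation: [1.0, -0.0, 0.0, 0.0]
force: [0.1, 0.2, -0.9]
gripper_width: 68.8
grasp_force: 0.0
```

>>> carry_out:
  increments:
    - [0.07,0,0,-0.02,0,0,0]
    - [0.07,0,0,-0.03,0,0,0]
    - [0.05,0,0,-0.04,0,0,0]
    - [0.02,0,0,-0.04,0,0,0]
    - [0.0,0,0,-0.04,0,0,0]
    - [0.0,0,0,-0.036,0,0,0]
    - [0.0,0.018,-0.022,0,0,0,0]
    - [0.0,0.022,-0.026,0,0,0,0]

```text
time_s: 51.1
tcp_pos: [484.0, -228.5, 404.1]
orientation: [1.0, -0.002, 0.003, 0.002]
force: [1.1, 0.0, -0.2]
gripper_width: 37.3
grasp_force: 0.0
```

>>> carry_out:
  increments:
    - [0.0,0.022,-0.026,0,0,0,0]
    - [0.0,0.022,-0.026,0,0,0,0]
    - [0.0,0.022,-0.026,0,0,0,0]
    - [0.0,0.022,-0.026,0,0,0,0]
    - [0.0,0.022,-0.026,0,0,0,0]
    - [0.0,0.022,-0.026,0,0,0,0]
    - [0.0,0.022,-0.026,0,0,0,0]
    - [0.0,0.022,-0.026,0,0,0,0]

```text
time_s: 51.77
tcp_pos: [660.6, -17.7, 399.9]
orientation: [1.0, -0.0, -0.0, -0.0]
force: [0.1, -0.5, -0.2]
gripper_width: 0.7
grasp_force: 0.0
```

>>> carry_out:
  increments:
    - [0.0,0.02,-0.006,0,0,0,0]
    - [0.0,0.005,0,0,0,0,0]
    - [0.0,0,0,0,0,0,0]
    - [0.0,0,0,0,0,0,0]

```text
time_s: 52.1
tcp_pos: [684.4, -13.8, 399.3]
orientation: [1.0, -0.0, -0.001, 0.0]
force: [0.2, -0.7, 0.4]
gripper_width: 0.5
grasp_force: 0.0
```

Run:
```python
from h import *
from loc import run
s=arm.state();print(np.round(s["tcp_pos"],1),s["time_s"],s["gripper_width"])
fs=grab()
for i in(0,1):run(dict(scanner=(451,-275,0,3),blade=(449,-405,0,3)),[fs[i]])
a=[arm.pinpoint(f,"lid_lip") for f in fs]
if all(a):
    X,e=tri(fs,[k[0]["pixel"] for k in a]);print("lip",X,e,"angle",np.arctan2(X[2]-54,618-X[0]))
cv2.imwrite("pics/c1.png",fs[1]["image"][60:260,130:430,::-1])
b=cv2.imread("pics/c1.png");cv2.imwrite("pics/c1.png",cv2.resize(b,None,fx=2.5,fy=2.5))
```

```text
[684.4 -13.8 399.3] 52.1 0.512985999889258
scanner [452.02, -274.18, 0.05] err 0.066 [True]
blade [448.9, -405.1, -0.0] err 0.103 [True]
scanner [451.79, -281.91, -0.04] err 0.111 [True]
blade [451.46, -406.24, -0.02] err 0.299 [True]
```

View pics/c1.png

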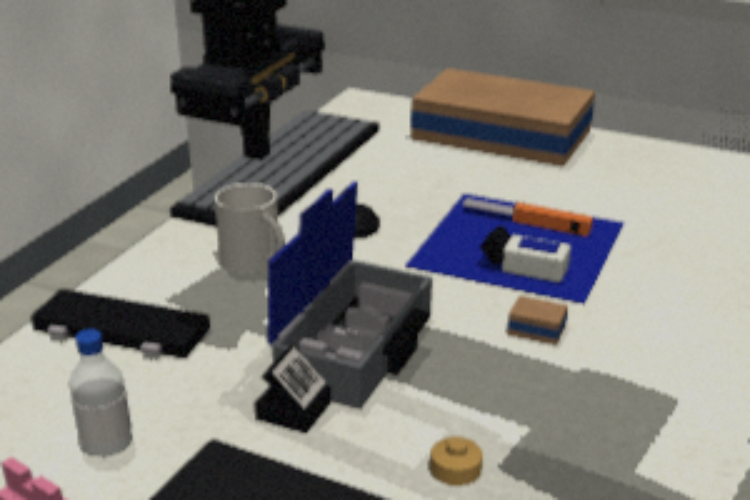

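>>> carry_out:
  increments:
    - [0.0,0,0,0.03,0,0,0]
    - [0.0,0,0,0.03,0,0,0]
    - [0.0,0,0,0.013,0,0,0]
    - [0.0,-0.02,0,0,0,0,0]
    - [0.0,-0.02,0,0,0,0,0]
    - [0.0,-0.01,0,0,0,0,0]
    - [0.0,-0.01,0,0,0,0,0]
    - [0.0,0,0,0,0,0,0]

```text
time_s: 53.17
tcp_pos: [623.7, -13.2, 327.2]
orientation: [1.0, -0.0, -0.0, -0.0]
force: [-0.1, 0.9, -0.0]
gripper_width: 0.6
grasp_force: 0.0
```

>>> carry_out:
  increments:
    - [0.0,-0.012,0,0.002,0,0,0]
    - [0.0,-0.012,0,0.002,0,0,0]
    - [0.0,-0.012,0,0.006,0,0,0]
    - [0.0,-0.012,0,0.006,0,0,0]
    - [0.0,-0.01,0,0.009,0,0,0]
    - [0.0,-0.01,0,0.009,0,0,0]
    - [0.0,0,0,0,0,0,0]

```text
time_s: 53.75
tcp_pos: [555.5, -13.2, 291.6]
orientation: [1.0, -0.0, -0.001, -0.0]
force: [0.1, -0.0, 0.0]
gripper_width: 0.7
grasp_force: 0.0
```

Run:
```python
from h import *
s=arm.state();print(np.round(s["tcp_pos"],1),np.round(s["force"],1),np.round(s["moment"],2))
f=arm.grab_frame("side");cv2.imwrite("pics/c2.png",cv2.resize(f["image"][90:240,170:370,::-1],None,fx=3,fy=3))
```

```text
[555.5 -13.2 291.6] [ 0.1 -0.   0. ] [ 0.04  0.03 -0.04]
```

View pics/c2.png

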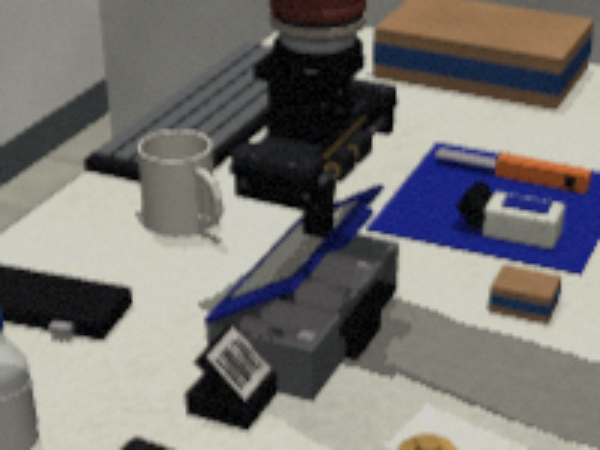

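The cover is coming down (about 0.6 rad), with the fingertip on it at (320,230). I keep pushing along the arc.

>>> carry_out:
  increments:
    - [0.0,-0.006,0,0.012,0,0,0]
    - [0.0,-0.006,0,0.012,0,0,0]
    - [0.0,-0.003,0,0.009,0,0,0]
    - [0.0,-0.001,0,0.007,0,0,0]
    - [0.0,0,0,0.005,0,0,0]
    - [0.0,0,0,0,0,0,0]

```text
time_s: 54.3
tcp_pos: [540.4, -13.1, 246.6]
orientation: [1.0, -0.0, -0.001, -0.0]
force: [-0.6, 1.3, 0.2]
gripper_width: 0.8
grasp_force: 0.0
```

>>> carry_out:
  increments:
    - [0.0,0,0,0.003,0,0,0]
    - [0.0,0,0,0.002,0,0,0]
    - [0.0,0,0,0,0,0,0]
    - [0.0,0,0,0,0,0,0]

```text
time_s: 54.63
tcp_pos: [541.0, -13.2, 243.1]
orientation: [1.0, -0.0, 0.0, 0.0]
force: [0.4, 0.0, 0.3]
gripper_width: 0.3
grasp_force: 0.0
```

>>> carry_out:
  increments:
    - [0.0,0,0,0.002,0,0,0]
    - [0.0,0,0,0,0,0,0]
    - [0.0,0,0,0.001,0,0,0]
    - [0.0,0,0,0,0,0,0]
    - [0.0,0,0,0,0,0,0]

```text
time_s: 55.05
tcp_pos: [541.2, -13.2, 242.4]
orientation: [1.0, 0.0, 0.0, 0.0]
force: [-8.5, 0.9, 15.8]
gripper_width: 0.6
grasp_force: 8.3
```

>>> carry_out:
  increments:
    - [0.0,0,0,0,0,0,0]
    - [0.0,0,0,0,0,0,0]
    - [0.0,0,0,0,0,0,0]
    - [0.0,0,0,-0.01,0,0,0]
    - [0.0,0,0,-0.03,0,0,0]
    - [0.0,0,0,-0.04,0,0,0]
    - [0.0,0,0,-0.04,0,0,0]
    - [0.0,-0.03,0,-0.02,0,0,0]

```text
time_s: 55.72
tcp_pos: [514.2, -13.7, 386.3]
orientation: [1.0, -0.0, 0.005, 0.001]
force: [-0.7, -0.2, 1.8]
gripper_width: 0.3
grasp_force: 0.0
```

>>> carry_out:
  increments:
    - [0.0,-0.035,0,0,0,0,0]
    - [0.0,-0.035,0,0,0,0,0]
    - [0.0,-0.035,0,0,0,0,0]
    - [0.0,0,0,0,0,0,0]
    - [0.0,0,0,0,0,0,0]

```text
time_s: 56.13
tcp_pos: [404.5, -13.0, 380.4]
orientation: [1.0, -0.0, 0.001, 0.0]
force: [0.7, 0.3, 0.5]
gripper_width: 0.3
grasp_force: 0.0
```

Run:
```python
from h import *
from loc import run
s=arm.state();print(np.round(s["tcp_pos"],1),s["time_s"])
fs=grab()
try: cfit([fs[1]]*2,"lid","blue",(566.2,-12,0.015),0,50)
except Exception as e: print(e)
for dz in (0,3,6):
    m=cmask(fs[1],"blue",proj(fs[1],[566,-12,57])[0],50);a=dz/104
    Rt=Ro.from_euler("z",.015).as_matrix()@Ro.from_euler("y",a).as_matrix();hg=np.array([52,0,54.])
    P=[(b-hg) for b in M["lid"]];s2=sil(fs[1],P,(Rt,np.array([566.2,-12,0])+Ro.from_euler("z",.015).as_matrix()@hg))
    print(dz,"IoU",np.minimum(s2,m).sum()/np.maximum(s2,m).sum())
run(dict(scanner=(451,-276,0,3),blade=(449,-405,0,3)),fs)
for n in "mouse cleaner puck tapebox".split():
    print(n,[[(np.round(d["pixel"],1).tolist()) for d in arm.pinpoint(f,n)][:2] for f in fs])
cv2.imwrite("pics/end.png",cv2.resize(fs[1]["image"][100:300,130:430,::-1],None,fx=2.6,fy=2.6))
```

```text
[404.5 -13.  380.4] 56.1333
lid (0, 1) [565.1, -14.04, 0.01] 0.445
lid (0,) [565.1, -14.04, 0.01] 0.223
lid (1,) [565.1, -14.04, 0.01] 0.223
0 IoU 0.767587327685293
3 IoU 0.7647213242916462
6 IoU 0.7471598238087503
scanner [452.31, -274.96, 0.05] err 0.332 [True, True]
blade [448.99, -406.28, 0.01] err 0.391 [True, True]
mouse [[[413.0, 161.1]], [[273.5, 149.5]]]
cleaner [[[239.1, 141.8]], []]
puck [[[261.6, 251.2], [238.6, 140.9]], [[308.7, 242.8]]]
tapebox [[[356.0, 257.9]], [[340.6, 192.8], [272.7, 151.3]]]
```

View pics/end.png

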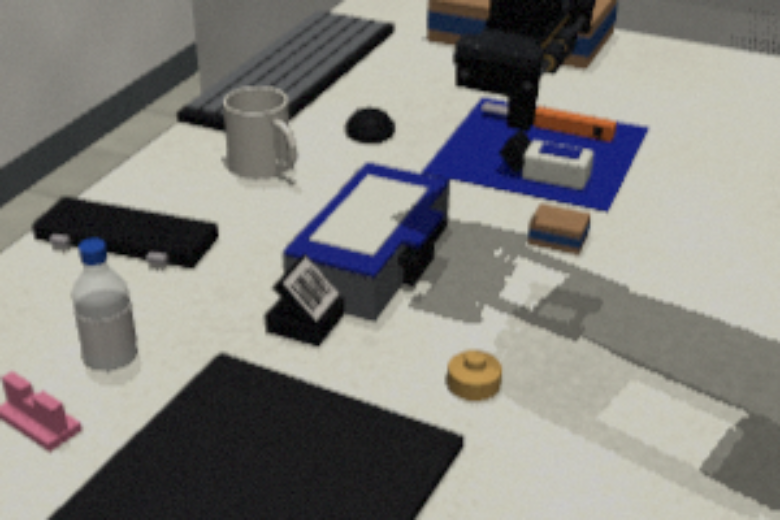

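The cover lies shut at (370,215). Blade and scanner are flat on the mat, the plate is empty and the bystanders are in place. I'm handing in.

```bash
python3 -c "
from bench import arm
print(arm.close_job())"
```

```text
the job is handed in; nothing more can be done
None
```

I levered the case open with the blade, laid all four standards in it, aimed the scanner at the label and held it still for over two seconds, closed the cover, left blade and scanner flat on the mat, and handed the job in at about 56 s; the hand-in returned no verdict.

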